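# Lay up a three-layer carved plaque for pressing

## Robot

A 7-joint arm with a two-finger parallel gripper is mounted at the origin on the work surface. World frame = base frame: x ahead of the robot, y to its left, z up, the work surface at z = 0. Lengths are in mm, angles in rad, forces in N, time in s.
With the tool pointing down it reaches from about 400 to 875 mm from the base axis. Payload 4.4 kg.
Tool frame: the origin (TCP) lies where the fingers leave the gripper's body, on its centre line; the fingertips stand 73 mm ahead of it and the grasp point (between the pads) lies 54 mm ahead of it; z points along the fingers, y is the line along which they close (so a half turn about z gives the same grasp; the last joint's range is limited). The gripper opens to 85 mm and grips with 20 to 120 N. Pads are 22 mm wide; open, the fingers measure 114 mm over their backs; the gripper's body (76 mm by 85 mm) begins 54 mm behind the grasp point. The pads swing forward as they close: fully open they stand 13 mm farther back than shut.
Start: joints at [1.147, 0.628, 0.038, 1.517, -0.027, 0.996, -0.02], TCP at [227.665, -608.84, 303.913] pointing down, gripper open.
Joint ranges: [-3.06, 3.06], [-0.37, 2.12], [-1.25, 1.32], [0.18, 2.47], [-1.1, 4.24], [0.23, 1.98], [-2.94, 2.94]. Speed limits (rad/s): [2.57, 2.57, 3.14, 3.14, 3.14, 3.14, 3.14].

## Interface

Orientations are given as [roll, pitch, yaw] about the fixed x, y, z axes, in that order (R = Rz(yaw) Ry(pitch) Rx(roll)).
In Python, from cell import ctrl gives the robot as it stands.
- The arm moves only by the tool send_rows, never from a script. Its argument "rows" is a list that holds one entry, the list of rows, each a list of 6 numbers: the shift along the tool's x, y, z in cm, then the turn, a rotation vector about the tool's x, y, z in rad. In form: [[[tx, ty, tz, wx, wy, wz], ...]]. A call has 1 to 10 rows; each row is the pose to reach, as a shift and turn from the pose commanded when the call began, along the tool's axes at that moment; what a row does not reach only later rows make up. A row lasts 1/10 s, in which the tool goes at most 50 mm and 8.59 degrees, less where a joint would pass 70% of its speed; a pose out of reach is approached as far as the arm can. A call with a gripper value outside its range is refused whole. "grip" is the closure in counts, from 0 (fully open) to 255 (shut), set as the call begins (left out, the last holds). The fingers move at their own pace and stop on an object; the grip force is fixed at half the most. Time passes only in rows, so rows that repeat a pose let the fingers close. It gives the time, the measured TCP pose, the force, the opening and the grip force at its end, in the units of the state.
- ctrl.read_state(): the state, without advancing time (a new reading comes with each control period).
- ctrl.get_image(name): name is "scene" or "top" or "wrist"; returns a dict with "pixels" (384x512x3 uint8, red, green, blue), "fx", "fy", "cx", "cy" (pixels), "extrinsics" (4x4, takes a point from camera to world coordinates); the wrist camera has in their place "mount" (4x4, takes a point from camera to tool coordinates, whose origin is the TCP and whose axes are the flange's). Camera axes: x right, y up, looking along -z (the intrinsics and any distortion apply to the point x, -y, -z); pixel columns grow to the right and rows downward; lengths in mm; the calibration is good to about 2 mm. The wrist camera is an equidistant fisheye: a pixel r from the principal point sees the ray r / f radians off the axis. A picture is of the moment at which its call begins: read the wrist's pose just before it. There is no depth.
- ctrl.finish_job(): hands the job in; it is judged then, once.
The state is a dict: "clock": time; "qpos": joint angles; "qd": joint speeds; "tau": joint torques, N m; "eef_pos": TCP position; "tool_rot": TCP orientation; "force": force on the tool from outside, world axes, zero at the start; "torque": the same for the moment, N m; "width": finger opening in mm; "gripper_force": force on a finger pad.
Only numpy, scipy, OpenCV 4.12 (cv2) and the standard library are available. Lean on these libraries where they do the work, as an engineer would, in place of code of your own. Each camera call takes 0.05 s, during which the arm holds its last target. There are 200 camera calls.

## Task

Lay up the three-layer plaque on the white gluing board for pressing: the dark backing board first, lying within the pencilled outline, then the pierced orange-brown panel centred on it, then the small carved pale panel centred on that carving side up, all running the same way as the outline so that a border shows all round. Cover the carved panel with the blue caul, centred and running the same way with its cork face down, and set the iron weight gently upright on the middle of the caul, without dropping it. Leave the brick-red blank, the pail and the amber bottle where they are.

Things in the scene. Friction and masses are not known exactly. Their poses are not given: they have to be found in the camera images.
- board: The gluing board: flat white-faced plywood board, 180 (x) x 100 (y) x 18 mm, fixed to the table (it does not move). Origin at the centre of its underside, x along its length, z up; its white top is 18 mm above the origin. A dark pencilled outline, 136 x 62 mm, is drawn centred on the top, along the same axes. It may lie in any of three places and is turned up to 0.8 rad.
- back: The backing board, bottom layer of the plaque: plain dark brown wood, 130 (x) x 58 (y) x 14 mm (z), about 0.06 kg, loose. Origin at the centre of its underside, x along its length, z up. Lies flat on the table. To be gripped across its 58 mm width.
- fret: The pierced panel, middle layer: orange-brown wood, 108 (x) x 44 (y) x 14 mm (z) with two small square holes through it near each end, about 0.045 kg, loose. Origin at the centre of its underside, x along its length, z up. Lies flat on the table.
- front: The carved panel, top layer: small pale cream wood, 74 (x) x 30 (y) x 14 mm (z), a flower and leaves in dark lines on its upper face, about 0.02 kg, loose. Origin at the centre of its underside, x along its length, z up. Lies flat on the table, carving up.
- caul: The pressing caul: plywood block with a blue painted top and a 4 mm cork sole, 100 (x) x 50 (y) x 22 mm (z) in all, about 0.08 kg, loose. Origin at the centre of its underside (the cork face), x along its length, z up. Lies flat on the table, cork down.
- weight: The press weight: black iron cylinder, 50 mm in diameter and 40 mm high, with a knob on top (neck 16 mm, knob 26 mm in diameter, top 60 mm above the underside), about 0.65 kg, loose, standing upright. Origin at the centre of its underside, z up. The cylinder can be gripped across its 50 mm.
- blank: Bystander: brick-red plain blank of wood, 120 x 35 x 18 mm, not part of the plaque, loose on the table. Origin at the centre of its underside, x along its length.
- pail: Bystander: small zinc pail, 130 mm across its rim and 84 mm high, open, brown inside, its wire handle folded to +x, loose. Origin at the centre of its underside.
- bottle: Bystander: amber glass bottle with a brass-coloured cap and a paper label, 52 mm in diameter and 100 mm high, standing loose on the table. Origin at the centre of its underside.
Things that resemble listed ones, but are neither listed nor needed, are in the scene too. What is shaped like the fret but green or yellow is not meant. Of the things that look like the weight, take the one that is farthest to the robot's right at the start.

How it is judged (in metres and radians):
On the way, in this order (a step that is already met when the one before it is completed fails the run):
1. the dark backing board lies inside the outline on the gluing board, let go (x of back in the frame of board between -0.01 and 0.01 m and y of back in the frame of board between -0.008 and 0.008 m and z of back in the frame of board between 0.015 and 0.021 m and angle between the x axis of back and the x axis of board, either way round below 0.15 rad and contact force between back and the fingers below 0.1 N), for 0.2 s.
2. the pierced orange-brown panel lies centred on the backing board, let go (x of fret in the frame of back between -0.009 and 0.009 m and y of fret in the frame of back between -0.006 and 0.006 m and z of fret in the frame of back between 0.011 and 0.017 m and angle between the x axis of fret and the x axis of back, either way round below 0.15 rad and contact force between fret and the fingers below 0.1 N), for 0.2 s.
3. the carved pale panel lies centred on the pierced panel, let go (x of front in the frame of fret between -0.009 and 0.009 m and y of front in the frame of fret between -0.006 and 0.006 m and z of front in the frame of fret between 0.011 and 0.017 m and angle between the x axis of front and the x axis of fret, either way round below 0.15 rad and contact force between front and the fingers below 0.1 N), for 0.2 s.
4. the blue caul covers the carved panel, cork down, let go (x of caul in the frame of front between -0.012 and 0.012 m and y of caul in the frame of front between -0.009 and 0.009 m and z of caul in the frame of front between 0.011 and 0.017 m and angle between the x axis of caul and the x axis of front, either way round below 0.15 rad and contact force between caul and the fingers below 0.1 N), for 0.2 s.
5. the iron weight stands upright in the middle of the caul, let go (z of weight in the frame of caul between 0.019 and 0.025 m and horizontal distance between weight and caul below 0.014 m and angle between weight's own z axis and vertical below 0.1 rad and contact force between weight and the fingers below 0.1 N), for 0.2 s.
At the end, for the whole second after the job is handed in: Along/across: backing on the board within 10/8 mm of the outline's centre; pierced, then carved panel on it, each within 9/6 mm of the one below; caul within 12/9 mm; all aligned within 0.15 rad; weight upright within 14 mm of the caul's centre; all flat (3 mm), let go, at rest (all of step 1 and all of step 2 and all of step 3 and all of step 4 and all of step 5 and linear speed of each of back, fret, front, caul, weight below 0.02 m/s and angular speed of each of back, fret, front, caul, weight below 0.2 rad/s); the robot touches nothing.
It fails at once if the brick-red spare blank is moved by more than 25 mm (distance of blank from where it was at the start of the episode above 0.025 m).
It fails at once if the zinc pail is moved by more than 25 mm (distance of pail from where it was at the start of the episode above 0.025 m).
It fails at once if the amber bottle is moved by more than 25 mm (distance of bottle from where it was at the start of the episode above 0.025 m).
It fails at once if the weight is dropped (it falls freely faster than 0.6 m/s, a drop of about 20 mm) (contact force between weight and the fingers below 0.05 N and linear speed of weight above 0.6 m/s).
It also fails if it takes over 141 s, if anything falls off the work surface, if the arm or the gripper's body presses on something with over 40 N, if the wrist force passes 120 N, or if a joint passes its speed limit or range.

## Working session

There is one attempt and no reset: what is moved stays moved. The work goes in short steps, Python scripts to look and compute and a tool call to move; the robot and the scene stay as the last step left them, time stands still between calls to the robot, and variables do not carry over. Pictures are saved under pics/ and viewed, at most 14 in all, crops included, and the job is handed in when it is done.

Besides the shell and the picture viewer there is one more tool, called after "Call:" as name(argument=value, ...) on one line, values as JSON. send_rows: Moves the arm, as the interface text tells. Its arguments: {"type":"object","properties":{"rows":{"type":"array","items":{"type":"array","items":{"type":"array","items":{"type":"number"}}}},"grip":{"type":"number"}},"required":["rows"]}

```bash
mkdir -p pics; cat > h.py <<'E'
import numpy as np, cv2
from cell import ctrl
from scipy.spatial.transform import Rotation as R
def snap(n,f=None):
    d=ctrl.get_image(n); im=cv2.cvtColor(np.asarray(d["pixels"],dtype=np.uint8),cv2.COLOR_RGB2BGR)
    if f: cv2.imwrite('pics/'+f,im)
    return d,im
E
python3 - <<'E'
from h import *
s=ctrl.read_state(); print({k:np.round(v,3) for k,v in s.items()})
d,a=snap('scene','s0.png'); print(d['fx'],d['fy'],d['cx'],d['cy'],np.round(d['extrinsics'],3).tolist(),[k for k in d])
d,b=snap('top','t0.png'); print(d['fx'],d['fy'],d['cx'],d['cy'],np.round(d['extrinsics'],3).tolist(),[k for k in d])
d,c=snap('wrist','w0.png'); print(d['fx'],d['fy'],d['cx'],d['cy'],np.round(d['mount'],3).tolist())
cv2.imwrite('pics/t0b.png',cv2.resize(b,(800,600),interpolation=cv2.INTER_CUBIC))
E
```

```text
{'clock': np.float64(0.0), 'qpos': array([ 1.147,  0.629,  0.038,  1.518, -0.027,  0.996, -0.02 ]), 'qd': array([ 0.   , -0.001, -0.   ,  0.001,  0.002, -0.002, -0.   ]), 'tau': array([-1.0000e-03, -5.6339e+01,  1.2260e+00, -1.9344e+01,  1.1000e-02,
        1.1000e-02,  0.0000e+00]), 'eef_pos': array([ 227.476, -608.4  ,  303.018]), 'tool_rot': array([-3.14 ,  0.   ,  0.358]), 'force': array([0.296, 0.257, 0.189]), 'torque': array([-0.012, -0.021,  0.004]), 'gripper_force': np.float64(0.0), 'width': np.float64(85.186)}
347.98397750842963 347.98397750842963 253.1645326866127 194.6629866633701 [[0.363, -0.66, 0.658, 1185.11], [0.932, 0.25, -0.263, -374.793], [0.009, 0.708, 0.706, 800.881], [0.0, 0.0, 0.0, 1.0]] ['pixels', 'fx', 'fy', 'cx', 'cy', 'extrinsics']
392.2049698569039 392.2049698569039 258.4496251139424 193.0322330068204 [[0.017, 0.998, -0.055, 366.585], [-1.0, 0.018, 0.016, -99.232], [0.017, 0.054, 0.998, 1157.039], [0.0, 0.0, 0.0, 1.0]] ['pixels', 'fx', 'fy', 'cx', 'cy', 'extrinsics']
297.3186396354542 297.3186396354542 260.2244732758719 194.3239595923433 [[-0.0, 0.966, 0.259, 64.643], [1.0, 0.0, -0.0, 0.929], [-0.001, 0.259, -0.966, -69.711], [0.0, 0.0, 0.0, 1.0]]
```

View pics/t0b.png

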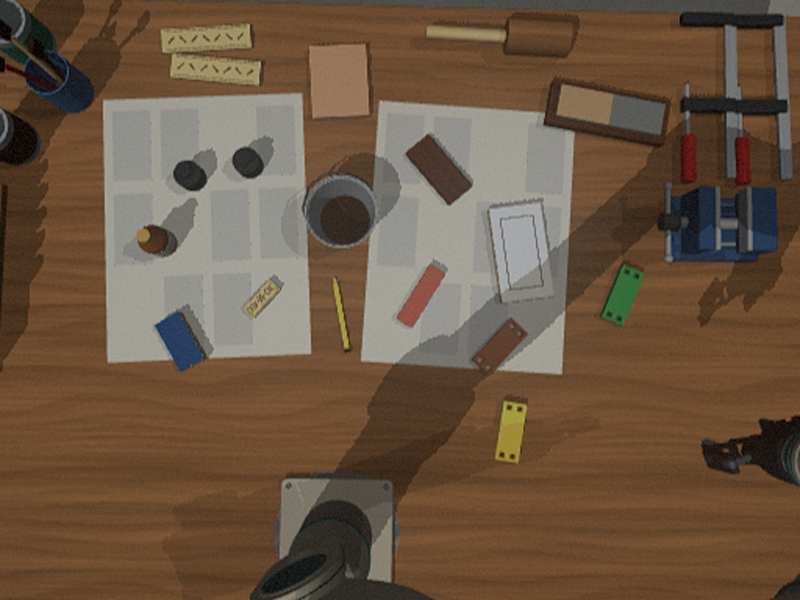

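View pics/s0.png

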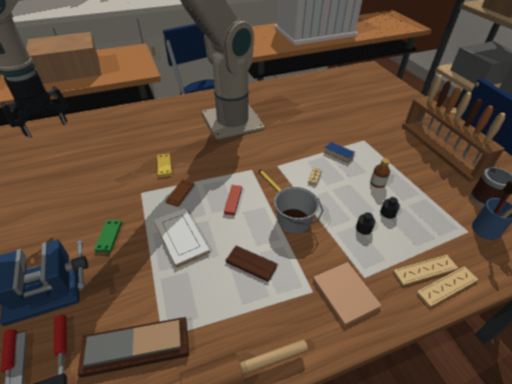

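The top view (800x600 px) shows:
- The board is at (520,250), dark back at (438,168), orange-brown fret at (500,345), front at (262,298) and caul at (181,340).
- The green (622,293) and yellow (511,430) fret shapes are decoys.
- There are two weight look-alikes, at (190,175) and (247,162). Image right is the robot's right (-y), so (247,162) is the one meant.

I'll measure these and make one enlarged crop to confirm the weights and fret.

```bash
cat >> h.py <<'E'
def cast(d,uv,z):
    "pixels (N,2) of a pinhole camera -> world points on plane z"
    uv=np.atleast_2d(np.asarray(uv,float)); E=np.asarray(d['extrinsics'])
    r=np.c_[(uv[:,0]-d['cx'])/d['fx'],-(uv[:,1]-d['cy'])/d['fy'],-np.ones(len(uv))]@E[:3,:3].T
    return E[:3,3]+r*((z-E[2,3])/r[:,2])[:,None]
def wcast(d,s,uv,z):
    "wrist fisheye pixels -> world points on plane z, s = state"
    uv=np.atleast_2d(np.asarray(uv,float)); M=np.asarray(d['mount'])
    p=(uv-[d['cx'],d['cy']])/d['fx']; t=np.linalg.norm(p,axis=1)+1e-9
    r=np.c_[np.sin(t)*p[:,0]/t,-np.sin(t)*p[:,1]/t,-np.cos(t)]
    W=R.from_euler('xyz',s['tool_rot']).as_matrix()
    r=r@M[:3,:3].T@W.T; o=W@M[:3,3]+s['eef_pos']
    return o+r*((z-o[2])/r[:,2])[:,None]
def blob(im,seed,tol=28,win=70):
    "contour of the part coloured like the seed (Lab chroma weighted)"
    L=cv2.cvtColor(cv2.GaussianBlur(im,(3,3),0),cv2.COLOR_BGR2LAB).astype(float)
    u,v=seed; c=np.median(L[v-2:v+3,u-2:u+3].reshape(-1,3),0)
    m=(np.linalg.norm((L-c)*[.6,1.5,1.5],axis=2)<tol).astype(np.uint8)
    w=np.zeros_like(m); w[max(0,v-win):v+win,max(0,u-win):u+win]=1; m=m*w
    m=cv2.morphologyEx(m,cv2.MORPH_CLOSE,np.ones((3,3),np.uint8))
    n,l=cv2.connectedComponents(m); k=l[v,u]
    cs,_=cv2.findContours((l==k).astype(np.uint8),cv2.RETR_EXTERNAL,cv2.CHAIN_APPROX_NONE)
    return max(cs,key=cv2.contourArea)[:,0,:].astype(float)
def rect(P):
    (x,y),(w,h),a=cv2.minAreaRect(P[:,:2].astype(np.float32)); a=np.radians(a)
    if w<h: w,h=h,w; a+=np.pi/2
    a=(a+np.pi/2)%np.pi-np.pi/2
    return np.round([x,y,w,h],1),round(a,3)
E
python3 - <<'E'
from h import *
d,im=snap('top')
k=.64
for n,(u,v),z,t in [('board',(498,250),18,20),('back',(438,168),14,18),('fret',(498,347),14,22),('front',(250,309),14,22),('caul',(178,345),22,28),('blank',(421,296),18,28)]:
    print(n,rect(cast(d,blob(im,(int(u*k),int(v*k)),t),z)))
for n,(u,v),z in [('wR',(247,160),60),('wL',(190,175),60),('bottle',(147,235),100),('pail',(340,211),84)]:
    print(n,np.round(cast(d,(u*k,v*k),z),0))
c1=cv2.resize(im[75:140,95:190],(380,260)); c2=cv2.resize(im[150:310,290:430],(350,400))
cv=np.zeros((400,740,3),np.uint8); cv[:260,:380]=c1; cv[:400,385:735]=c2; cv2.imwrite('pics/c1.png',cv)
E
```

```text
board (array([ 532.5, -260.3,  410.1,  349.8]), np.float64(0.019))
back (array([ 682.4, -177.8,  127.8,   59.5]), np.float64(0.715))
fret (array([ 351.9, -293.6,  409.2,  405.5]), np.float64(-1.557))
front (array([431.8, 148.3,  76.9,  34.2]), np.float64(-0.711))
caul (array([348.9, 294.2,  99.9,  50.5]), np.float64(0.541))
blank (array([ 441.6, -147.8,  119.7,   34.7]), np.float64(-0.535))
wR [[678. 171.  60.]]
wL [[648. 272.  60.]]
bottle [[531. 329. 100.]]
pail [[583.  -1.  84.]]
```

View pics/c1.png

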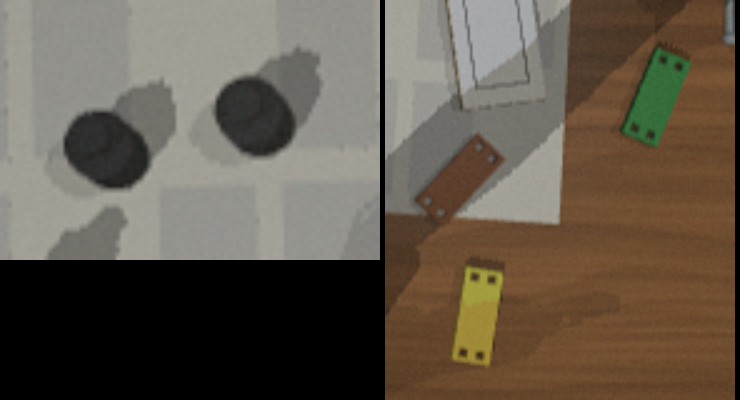

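Crop: the right-hand black weight at crop (255,115) matches the left one, and it is the farthest to the robot's right, so I take it. The orange-brown pierced fret is at crop (460,178); the green one (655,97) and yellow one (477,315) are decoys. Next I move above the backing board and board.

```bash
cat >> h.py <<'E'
def go(x,y,z,yaw,s=None):
    "print the shift (cm) and turn to reach tool-down pose"
    s=s or ctrl.read_state(); A=R.from_euler('xyz',s['tool_rot'])
    B=R.from_euler('xyz',[np.pi,0,yaw])
    t=A.inv().apply(np.array([x,y,z])-s['eef_pos'])/10
    print('go',np.round(t,2),np.round((A.inv()*B).as_rotvec(),3), 'clock',round(s['clock'],1))
E
python3 - <<'E'
from h import *
d,im=snap('top')
print(cast(d,np.array([[521,253],[500,345],[499,217],[541,212],[549,289],[507,293]])*.64,18).round(0))
go(620,-230,270,0.7)
E
```

```text
[[ 524. -336.   18.]
 [ 352. -298.   18.]
 [ 592. -294.   18.]
 [ 603. -373.   18.]
 [ 458. -389.   18.]
 [ 449. -310.   18.]]
go [ 50.01 -21.72   3.37] [-0.001 -0.    -0.342] clock 0.2
```

Call:
send_rows(rows=[[[25, -11, 1.7, 0, 0, -0.17], [50, -21.7, 3.4, 0, 0, -0.34], [50, -21.7, 3.4, 0, 0, -0.34], [50, -21.7, 3.4, 0, 0, -0.34], [50, -21.7, 3.4, 0, 0, -0.34], [50, -21.7, 3.4, 0, 0, -0.34], [50, -21.7, 3.4, 0, 0, -0.34], [50, -21.7, 3.4, 0, 0, -0.34], [50, -21.7, 3.4, 0, 0, -0.34], [50, -21.7, 3.4, 0, 0, -0.34]]])

```text
clock: 1.25
eef_pos: [588.1, -260.9, 272.7]
tool_rot: [3.141, 0.0, 0.698]
force: [1.0, -1.4, -0.3]
width: 85.1
gripper_force: 0.0
```

Call:
send_rows(rows=[[[0, 0, 0, 0, 0, 0], [0, 0, 0, 0, 0, 0], [0, 0, 0, 0, 0, 0]]])

```text
clock: 1.55
eef_pos: [585.8, -263.9, 272.6]
tool_rot: [3.142, 0.002, 0.696]
force: [-0.6, -0.6, -0.4]
width: 85.5
gripper_force: 0.0
```

```bash
python3 - <<'E'
from h import *
s=ctrl.read_state(); print(s['eef_pos'],s['tool_rot'])
d,im=snap('wrist','w1.png')
E
```

```text
[ 585.81669439 -263.85790569  272.6133708 ] [3.14155529e+00 1.67878352e-03 6.96067163e-01]
```

View pics/w1.png

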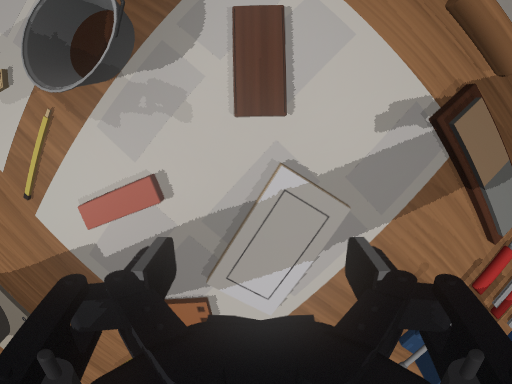

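The wrist view shows the back at (259,62) and the outline corners at about (287,188), (329,214), (269,299) and (227,278).

```bash
cat >> h.py <<'E'
def outline(d,s,im,poly,z=18,grow=5,cfn=wcast):
    g=cv2.cvtColor(im,cv2.COLOR_BGR2GRAY); bh=cv2.morphologyEx(g,cv2.MORPH_BLACKHAT,np.ones((7,7),np.uint8))
    m=np.zeros_like(g); cv2.polylines(m,[np.int32(poly)],True,255,2*grow)
    v,u=np.nonzero((bh>25)&(m>0)); return rect(cfn(d,s,np.c_[u,v],z))
E
python3 - <<'E'
from h import *
im=cv2.imread('pics/w1.png'); s=ctrl.read_state(); d,_=snap('wrist')
P=[(287,188),(329,214),(269,299),(227,278)]
print('poly',rect(wcast(d,s,P,18)),'outline',outline(d,s,im,P))
print('back',rect(wcast(d,s,blob(im,(259,62),20),14)),rect(wcast(d,s,[(233,6),(284,6),(286,116),(236,117)],14)))
go(682,-178,200,.72)
E
```

```text
poly (array([ 529.8, -338.9,  137.5,   62.5]), np.float64(0.142)) outline (array([ 530.2, -337.4,  141.9,   64.3]), np.float64(0.144))
back (array([ 684.6, -181.2,  127.8,   56.7]), np.float64(0.704)) (array([ 684.5, -182.3,  128.9,   56.6]), np.float64(0.715))
go [12.95 -0.47  7.28] [ 0.     0.001 -0.025] clock 1.6
```

Call:
send_rows(rows=[[[6, -0.3, 6, 0, 0, -0.02], [10, -0.3, 10, 0, 0, -0.02], [13, -0.4, 14, 0, 0, -0.02], [13, -0.4, 15.3, 0, 0, -0.02], [13, -0.4, 15.3, 0, 0, -0.02], [13, -0.4, 15.3, 0, 0, -0.02], [13, -0.4, 15.3, 0, 0, -0.02]]], grip=40)

```text
clock: 2.35
eef_pos: [683.9, -178.8, 121.9]
tool_rot: [3.138, -0.0, 0.715]
force: [0.0, -0.5, -0.4]
width: 72.3
gripper_force: 0.0
```

```bash
python3 - <<'E'
from h import *
s=ctrl.read_state(); print(s['eef_pos'],s['tool_rot'],s['width'])
d,im=snap('wrist','w2.png')
print('back',rect(wcast(d,s,blob(im,(259,215),20,200),14)))
go(684,-180.5,70,.712)
E
```

```text
[ 683.92068432 -178.84809989  121.89657689] [ 3.13818797e+00 -1.27976996e-04  7.14901894e-01] 72.25138947146196
back (array([ 685.5, -179.8,  127. ,   56.2]), np.float64(0.717))
go [-0.12  0.09  5.26] [ 0.004 -0.001  0.003] clock 2.4
```

View pics/w2.png

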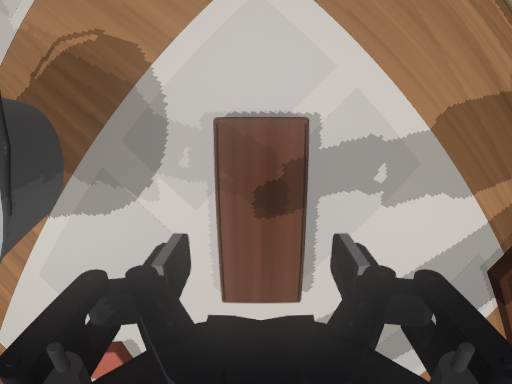

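The close view shows the back centred between the open fingers, from rows 118 to 300. Descend and grip.

Call:
send_rows(rows=[[[0.1, 0, 2.5, 0, 0, 0], [0.1, 0, 4, 0, 0, 0], [0.1, 0, 4.8, 0, 0, 0], [0.1, 0, 5.1, 0, 0, 0], [0.1, 0, 5.1, 0, 0, 0]]])

```text
clock: 2.9
eef_pos: [684.6, -175.5, 69.0]
tool_rot: [3.141, 0.0, 0.717]
force: [-0.0, -0.2, -0.2]
width: 72.0
gripper_force: 0.0
```

Call:
send_rows(rows=[[[0, 0, 0, 0, 0, 0], [0, 0, 0, 0, 0, 0], [0, 0, 0, 0, 0, 0], [0, 0, 0, 0, 0, 0], [0, 0, 0, 0, 0, 0], [0, 0, 0, 0, 0, 0], [0, 0, 0, 0, 0, 0]]], grip=255)

```text
clock: 3.6
eef_pos: [685.6, -175.4, 70.1]
tool_rot: [3.14, -0.001, 0.718]
force: [1.0, 0.1, 6.9]
width: 56.6
gripper_force: 65.9
```

```bash
python3 - <<'E'
from h import *
s=ctrl.read_state(); print(s['eef_pos'],s['tool_rot'],s['width'],s['gripper_force'])
go(530,-338,160,.143)
d,im=snap('wrist','w3.png')
E
```

```text
[ 685.56245163 -175.40597241   70.09152887] [ 3.13972364e+00 -1.27345566e-03  7.17776963e-01] 56.58578379632124 65.93576788902283
go [-22.4    2.03  -9.02] [ 0.001 -0.002  0.575] clock 3.6
```

View pics/w3.png

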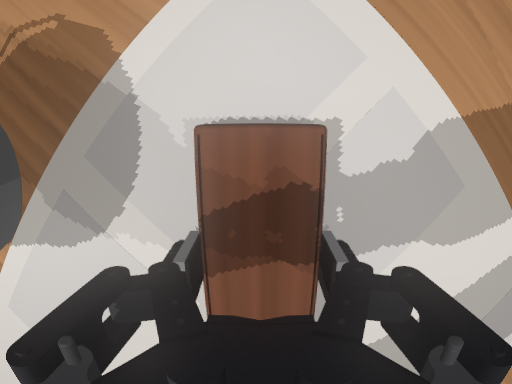

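The back is gripped, opening 56.6 mm. Its far edge is at row 125. I'll measure its offset in the tool and lift.

```bash
cat >> h.py <<'E'
def intool(s,P):
    return R.from_euler('xyz',s['tool_rot']).inv().apply(P-s['eef_pos'])
E
python3 - <<'E'
from h import *
s=ctrl.read_state(); d,im=snap('wrist')
print(intool(s,wcast(d,s,[(196,127),(260,125),(326,127)],14)).round(1))
E
```

```text
[[ 60.3 -26.7  56.1]
 [ 60.7   0.6  56.1]
 [ 60.3  28.8  56.2]]
```

Call:
send_rows(rows=[[[0, 0, -1, 0, 0, 0], [0, 0, -3, 0, 0, 0], [0, 0, -6, 0, 0, 0], [0, 0, -9, 0, 0, 0], [0, 0, -9, 0, 0, 0]]])

```text
clock: 4.2
eef_pos: [687.3, -175.7, 164.0]
tool_rot: [3.135, -0.005, 0.718]
force: [1.3, 0.4, 0.0]
width: 56.6
gripper_force: 65.3
```

Call:
send_rows(rows=[[[-3, 0.3, 0, 0, 0, 0.08], [-6, 0.6, 0, 0, 0, 0.16], [-9, 0.9, 0, 0, 0, 0.24], [-12, 1.1, 0, 0, 0, 0.32], [-15, 1.4, 0, 0, 0, 0.4], [-18, 1.6, 0, 0, 0, 0.48], [-20.5, 1.8, 0, 0, 0, 0.54], [-22.4, 2, 0, 0, 0, 0.575], [-22.4, 2, 0, 0, 0, 0.575], [-22.4, 2, 0, 0, 0, 0.575]]])

```text
clock: 5.2
eef_pos: [529.6, -336.9, 158.6]
tool_rot: [-3.141, -0.001, 0.144]
force: [0.8, 0.5, -0.5]
width: 56.4
gripper_force: 65.2
```

```bash
python3 - <<'E'
from h import *
s=ctrl.read_state(); print(s['eef_pos'],s['tool_rot'],s['width'],s['gripper_force'])
go(530,-338,100,.143)
d,im=snap('wrist','w4.png')
E
```

```text
[ 529.62384714 -336.88721746  158.62870657] [-3.14067227e+00 -7.03255539e-04  1.43663609e-01] 56.350596598765215 65.20346760749817
go [0.02 0.12 5.86] [-0.001 -0.001  0.001] clock 5.2
```

View pics/w4.png

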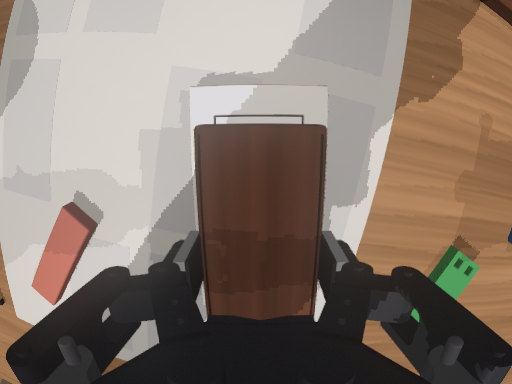

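Aligned over the board. The outline's far edge is at row 115, cols 214–303.

```bash
python3 - <<'E'
from h import *
s=ctrl.read_state(); d,im=snap('wrist')
P=wcast(d,s,[(214,116),(303,116),(190,87),(327,87)],18); print(intool(s,P).round(1))
m=P[:2].mean(0); c=m[:2]-68*np.array([np.cos(.143),np.sin(.143)]); print(c)
m=P[2:].mean(0); print(m[:2]-90*np.array([np.cos(.143),np.sin(.143)]))
E
```

```text
[[ 65.7 -31.4 140.7]
 [ 65.6  31.3 140.7]
 [ 87.2 -48.6 140.8]
 [ 87.1  48.4 140.7]]
[ 528.09860228 -336.00344495]
[ 527.625161   -335.99426241]
```

Call:
send_rows(rows=[[[0.2, 0, 2.5, 0, 0, 0], [0.2, 0, 4.5, 0, 0, 0], [0.2, 0, 6, 0, 0, 0], [0.2, 0, 6.6, 0, 0, 0], [0.2, 0, 6.9, 0, 0, 0], [0.2, 0, 7, 0, 0, 0], [0.2, 0, 7, 0, 0, 0]]])

```text
clock: 6.0
eef_pos: [531.5, -337.5, 89.4]
tool_rot: [3.141, -0.001, 0.143]
force: [0.7, -0.6, -1.4]
width: 56.5
gripper_force: 65.3
```

Call:
send_rows(rows=[[[0, 0, 0, 0, 0, 0], [0, 0, 0, 0, 0, 0], [0, 0, 0, 0, 0, 0], [0, 0, 0, 0, 0, 0]]], grip=40)

```text
clock: 6.4
eef_pos: [531.2, -337.4, 89.1]
tool_rot: [3.141, -0.0, 0.143]
force: [1.2, 0.5, 0.7]
width: 71.9
gripper_force: 0.0
```

Call:
send_rows(rows=[[[0, 0, -1, 0, 0, 0], [0, 0, -4, 0, 0, 0], [0, 0, -8, 0, 0, 0], [0, 0, -12, 0, 0, 0], [0, 0, -15, 0, 0, 0], [0, 0, -15, 0, 0, 0], [0, 0, -15, 0, 0, 0]]])

```text
clock: 7.1
eef_pos: [531.2, -337.4, 240.0]
tool_rot: [3.14, -0.002, 0.143]
force: [-0.4, -0.5, -0.5]
width: 72.3
gripper_force: 0.0
```

```bash
python3 - <<'E'
from h import *
s=ctrl.read_state(); print(s['eef_pos'],s['tool_rot'],s['width'])
d,im=snap('wrist','w5.png')
E
```

```text
[ 531.20732467 -337.350382    240.0393797 ] [ 3.14045736e+00 -1.56716627e-03  1.42804296e-01] 72.32253455613962
```

View pics/w5.png

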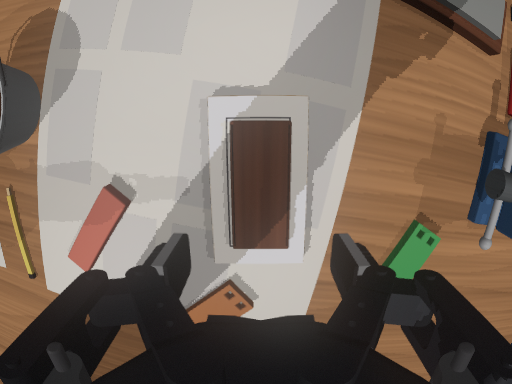

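The back lies in the outline: back at (260,184), outline left edge at col 228. Checking offsets and locating the fret at (222,300).

```bash
python3 - <<'E'
from h import *
im=cv2.imread('pics/w5.png'); s=ctrl.read_state(); d,_=snap('wrist')
B=wcast(d,s,blob(im,(260,184),20,100),32); b=rect(B); print('back',b)
e=wcast(d,s,[(208,97),(308,97),(303,263),(215,263)],18); print('board',rect(e))
c=e.mean(0); print('rel',intool(s,np.array([[b[0][0],b[0][1],32]]))-intool(s,c[None]))
F=wcast(d,s,blob(im,(215,305),25,60),14); print('fret part',rect(F),F[:,0].max(),intool(s,F[[F[:,0].argmax(),F[:,1].argmin()]]), F[F[:,0].argmax()],F[F[:,1].argmin()])
go(400,-270,220,-0.9); go(400,-270,220,np.pi-.9)
E
```

```text
back (array([ 528.7, -338.2,  126.1,   56.2]), np.float64(0.141))
board (array([ 527.1, -336.8,  176.9,   97.5]), np.float64(0.146))
rel [[  1.39832288   1.67610292 -14.0014855 ]]
fret part (array([ 363.3, -309.1,   75.5,   43.5]), np.float64(-0.762)) 403.8512799782279 [[-122.97209027  -35.06916714  224.76674682]
 [-154.76126775   -8.75898992  224.76623024]] [ 403.85127998 -319.6165647    14.        ] [ 376.13123615 -350.18413577   14.        ]
go [-11.95  -8.46   1.82] [-0.     0.002  1.043] clock 7.2
go [-11.95  -8.46   1.82] [-2.000e-03 -1.000e-03 -2.099e+00] clock 7.2
```

```bash
python3 - <<'E'
from h import *
go(351,-298,180,-0.762)
E
```

```text
go [-17.2   -6.38   5.83] [-0.001  0.002  0.905] clock 7.2
```

Call:
send_rows(rows=[[[-4, -1.5, 0, 0, 0, 0.14], [-8, -3, 1, 0, 0, 0.28], [-12, -4.5, 2, 0, 0, 0.42], [-15, -5.5, 3, 0, 0, 0.56], [-17.2, -6.4, 4, 0, 0, 0.7], [-17.2, -6.4, 5, 0, 0, 0.84], [-17.2, -6.4, 5.8, 0, 0, 0.905], [-17.2, -6.4, 5.8, 0, 0, 0.905], [-17.2, -6.4, 5.8, 0, 0, 0.905]]], grip=75)

```text
clock: 8.1
eef_pos: [351.4, -298.1, 180.1]
tool_rot: [3.141, 0.002, -0.76]
force: [-0.1, -0.6, -0.5]
width: 60.1
gripper_force: 0.0
```

```bash
python3 - <<'E'
from h import *
s=ctrl.read_state(); print(s['eef_pos'],s['tool_rot'],s['width'])
d,im=snap('wrist','w6.png')
try: print('fret',rect(wcast(d,s,blob(im,(260,230),25,150),14)))
except Exception as e: print(e)
E
```

```text
[ 351.38276809 -298.10901306  180.14213521] [ 3.14113943e+00  1.88617669e-03 -7.60359580e-01] 60.135505857748946
fret (array([ 298.3, -329.8,  223.6,  163.3]), np.float64(-0.642))
```

View pics/w6.png

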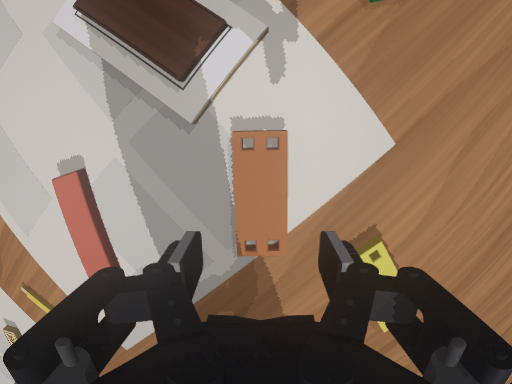

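The fret lies at (260,193), with corners at about (233,131), (287,131), (283,256) and (237,256).

```bash
python3 - <<'E'
from h import *
s=ctrl.read_state(); d,_=snap('wrist')
r=rect(wcast(d,s,[(233,131),(287,131),(283,256),(237,256)],14)); print(r)
go(r[0][0],r[0][1],73,r[1])
E
```

```text
(array([ 351.1, -299.1,  108.5,   42.7]), np.float64(-0.761))
go [ 0.    0.1  10.77] [0. 0. 0.] clock 8.2
```

Call:
send_rows(rows=[[[0, 0.1, 4, 0, 0, 0], [0, 0.1, 8, 0, 0, 0], [0, 0.1, 10, 0, 0, 0], [0, 0.1, 10.5, 0, 0, 0], [0, 0.1, 10.5, 0, 0, 0], [0, 0.1, 10.5, 0, 0, 0]]])

```text
clock: 8.8
eef_pos: [351.2, -299.2, 76.0]
tool_rot: [3.141, -0.0, -0.762]
force: [-0.6, -0.2, 0.6]
width: 60.3
gripper_force: 0.0
```

Call:
send_rows(rows=[[[0, 0, 0, 0, 0, 0], [0, 0, 0, 0, 0, 0], [0, 0, 0, 0, 0, 0], [0, 0, 0, 0, 0, 0], [0, 0, 0, 0, 0, 0], [0, 0, 0, 0, 0, 0], [0, 0, 0, 0, 0, 0]]], grip=255)

```text
clock: 9.5
eef_pos: [351.4, -299.4, 76.9]
tool_rot: [-3.141, -0.002, -0.762]
force: [-0.6, -0.1, 6.6]
width: 41.8
gripper_force: 61.0
```

```bash
cat >> h.py <<'E'
def edge(d,s,im,x0,x1,z,y=0,show=True):
    "tool x of brightness/colour steps along the column through tool (x,y) at world height z"
    W=R.from_euler('xyz',s['tool_rot']).as_matrix(); M=np.asarray(d['mount']); L=cv2.cvtColor(im,cv2.COLOR_BGR2LAB).astype(float)
    v=np.arange(383); P=intool(s,wcast(d,s,np.c_[np.full(383,d['cx']+y),v],z))
    g=np.linalg.norm(np.diff(np.array([L[v,int(d['cx']+y)+k] for k in range(-8,9)]).mean(0),axis=0),axis=1)
    k=(P[:-1,0]>x0)&(P[:-1,0]<x1); i=np.where(k)[0]; i=i[np.argsort(-g[i])[:5]]
    return [(round(P[j,0],1),int(j),round(g[j])) for j in i]
E
python3 - <<'E'
from h import *
s=ctrl.read_state(); print(s['eef_pos'],s['tool_rot'],s['width'],s['gripper_force'],s['force'])
d,im=snap('wrist','w7.png'); print(edge(d,s,im,35,75,14))
E
```

```text
[ 351.43850641 -299.40954086   76.93122614] [-3.14072961e+00 -1.83552926e-03 -7.61874365e-01] 41.79942921019823 61.02547287940979 [-0.5607733  -0.0992338   6.60832628]
[(np.float64(54.5), 142, 48), (np.float64(55.0), 141, 31), (np.float64(53.6), 144, 19), (np.float64(54.1), 143, 6), (np.float64(53.2), 145, 6)]
```

Call:
send_rows(rows=[[[0, 0, -1, 0, 0, 0], [0, 0, -3, 0, 0, 0], [0, 0, -6, 0, 0, 0], [0, 0, -9, 0, 0, 0], [0, 0, -9, 0, 0, 0]]])

```text
clock: 10.05
eef_pos: [352.2, -300.4, 169.0]
tool_rot: [-3.141, -0.006, -0.762]
force: [0.8, -1.3, -0.9]
width: 41.9
gripper_force: 61.1
```

```bash
python3 - <<'E'
from h import *
go(528.2,-338.3,166,.141)
E
```

```text
go [15.35 -9.41  0.4 ] [ 0.003 -0.006 -0.903] clock 10.1
```

Call:
send_rows(rows=[[[2, -1.2, 0, 0, 0, -0.11], [4, -2.4, 0, 0, 0, -0.22], [6, -3.6, 0, 0, 0, -0.33], [8, -4.8, 0, 0, 0, -0.44], [10, -6, 0, 0, 0, -0.55], [12, -7.2, 0, 0, 0, -0.66], [14, -8.4, 0.3, 0, 0, -0.77], [15.4, -9.4, 0.4, 0, 0, -0.88], [15.4, -9.4, 0.4, 0, 0, -0.903], [15.4, -9.4, 0.4, 0, 0, -0.903]]])

```text
clock: 11.05
eef_pos: [526.3, -337.2, 161.2]
tool_rot: [-3.14, 0.001, 0.139]
force: [-0.4, -0.7, -0.5]
width: 42.4
gripper_force: 61.1
```

Call:
send_rows(rows=[[[0, 0, 0, 0, 0, 0], [0, 0, 0, 0, 0, 0]]])

```text
clock: 11.25
eef_pos: [526.2, -337.5, 161.8]
tool_rot: [-3.141, 0.001, 0.139]
force: [0.0, -0.3, -0.5]
width: 42.2
gripper_force: 61.1
```

```bash
python3 - <<'E'
from h import *
s=ctrl.read_state(); print(s['eef_pos'],s['tool_rot'],s['width'])
go(528.2,-338.3,109,.141)
d,im=snap('wrist','w8.png'); print('fret far edge',edge(d,s,im,40,58,s['eef_pos'][2]-63),'back far edge',edge(d,s,im,55,80,32))
E
```

```text
[ 526.20750409 -337.52352429  161.81980596] [-3.14120547e+00  8.28736164e-04  1.38717104e-01] 42.15039687512894
go [0.19 0.11 5.28] [-0.     0.001 -0.002] clock 11.2
fret far edge [(np.float64(52.6), 144, 24), (np.float64(53.0), 143, 8), (np.float64(52.1), 145, 6), (np.float64(53.9), 141, 2), (np.float64(43.9), 163, 2)] back far edge [(np.float64(69.2), 110, 66), (np.float64(67.9), 112, 62), (np.float64(70.6), 108, 56), (np.float64(69.9), 109, 55), (np.float64(67.2), 113, 51)]
```

View pics/w8.png

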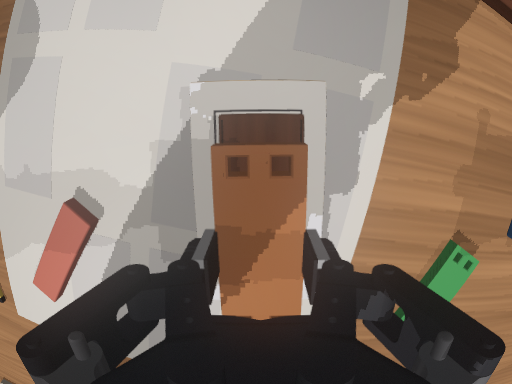

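The fret is held over the back: far edges at row 144 (fret) and row 113 (back), and the y offset is tiny. I'll move +2 mm in x and +1 mm in y and lower.

Call:
send_rows(rows=[[[0.2, 0.1, 2, 0, 0, 0], [0.2, 0.1, 3.8, 0, 0, 0], [0.2, 0.1, 4.8, 0, 0, 0], [0.2, 0.1, 5.2, 0, 0, 0], [0.2, 0.1, 5.2, 0, 0, 0], [0.2, 0.1, 5.2, 0, 0, 0]]])

```text
clock: 11.9
eef_pos: [529.7, -338.6, 110.4]
tool_rot: [3.141, -0.001, 0.14]
force: [0.0, -0.2, -0.3]
width: 42.2
gripper_force: 61.1
```

Call:
send_rows(rows=[[[0, 0, 0, 0, 0, 0], [0, 0, 0, 0, 0, 0], [0, 0, 0, 0, 0, 0], [0, 0, 0, 0, 0, 0]]], grip=75)

```text
clock: 12.3
eef_pos: [529.5, -338.2, 110.0]
tool_rot: [3.141, -0.0, 0.141]
force: [0.0, 0.3, -1.0]
width: 60.4
gripper_force: 0.0
```

Call:
send_rows(rows=[[[0, 0, -1, 0, 0, 0], [0, 0, -4, 0, 0, 0], [0, 0, -8, 0, 0, 0], [0, 0, -12, 0, 0, 0], [0, 0, -13, 0, 0, 0], [0, 0, -13, 0, 0, 0], [0, 0, -13, 0, 0, 0]]])

```text
clock: 13.0
eef_pos: [529.0, -337.6, 239.1]
tool_rot: [-3.14, 0.001, 0.141]
force: [-0.2, -0.2, 0.6]
width: 59.9
gripper_force: 0.0
```

```bash
python3 - <<'E'
from h import *
s=ctrl.read_state(); print(s['eef_pos'],s['tool_rot'],s['width'])
d,im=snap('wrist','w9.png')
for n,z,seed,t in [('fret',46,(260,190),22)]:
    print(n,rect(wcast(d,s,blob(im,seed,t,100),z)))
print('back ends',edge(d,s,im,58,72,32))
g=im[190,:].astype(int); print(np.where(np.abs(np.diff(g.sum(1)))>60)[0])
go(520,-60,240,.3);go(432,148,240,-.711)
E
```

```text
[ 529.03009643 -337.56369529  239.11885412] [-3.14037903e+00  8.21138634e-04  1.40967164e-01] 59.948238931347966
fret (array([ 527.8, -339. ,  110.5,   51.4]), np.float64(0.141))
back ends [(np.float64(68.1), 113, 74), (np.float64(64.4), 117, 59), (np.float64(66.3), 115, 53), (np.float64(65.3), 116, 41), (np.float64(67.2), 114, 17)]
[  6   8   9  14  36  37  99 120 135 157 210 227 228 229 230 231 285 286
 289 290 291 306 307 312 342 343 474 475 503]
go [  3.03 -27.59  -0.11] [-0.002  0.002 -0.159] clock 13.1
go [ -2.77 -49.42  -0.05] [-0.001  0.003  0.852] clock 13.1
```

Call:
send_rows(rows=[[[-0.5, -5, 0, 0, 0, -0.15], [-1, -10, 0, 0, 0, -0.3], [-1.5, -15, 0, 0, 0, -0.45], [-2, -20, 0, 0, 0, -0.6], [-2, -25, 0, 0, 0, -0.75], [-2.5, -30, 0, 0, 0, -0.9], [-2.8, -35, 0, 0, 0, -1.05], [-2.8, -40, 0, 0, 0, -1.2], [-2.8, -45, 0, 0, 0, -1.35], [-2.8, -49.4, 0, 0, 0, -1.5]]], grip=110)

```text
clock: 14.05
eef_pos: [430.8, 149.1, 238.6]
tool_rot: [-3.139, 0.0, 1.648]
force: [1.4, 0.6, 0.1]
width: 48.2
gripper_force: 0.0
```

```bash
python3 - <<'E'
from h import *
s=ctrl.read_state();print(s['qpos'].round(2))
go(432,148,190,2.43)
E
```

```text
[-0.4   0.46  0.01  2.11 -0.01  0.58 -0.31]
go [-0.12  0.12  4.86] [-0.003 -0.001 -0.782] clock 14.1
```

Call:
send_rows(rows=[[[-0.1, 0.1, 2, 0, 0, -0.15], [-0.1, 0.1, 3, 0, 0, -0.3], [-0.1, 0.1, 4, 0, 0, -0.45], [-0.1, 0.1, 4.8, 0, 0, -0.6], [-0.1, 0.1, 4.8, 0, 0, -0.75], [-0.1, 0.1, 4.8, 0, 0, -0.78], [-0.1, 0.1, 4.8, 0, 0, -0.78], [-0.1, 0.1, 4.8, 0, 0, -0.78]]])

```text
clock: 14.85
eef_pos: [433.3, 146.0, 191.5]
tool_rot: [-3.141, -0.0, 2.418]
force: [0.3, 0.2, -0.2]
width: 48.5
gripper_force: 0.0
```

```bash
python3 - <<'E'
from h import *
s=ctrl.read_state(); print(s['eef_pos'],s['tool_rot'],s['width'])
d,im=snap('wrist','w10.png')
E
```

```text
[433.29417234 145.95280354 191.49023141] [-3.14102378e+00 -4.50008670e-04  2.41816921e+00] 48.45951403140977
```

View pics/w10.png

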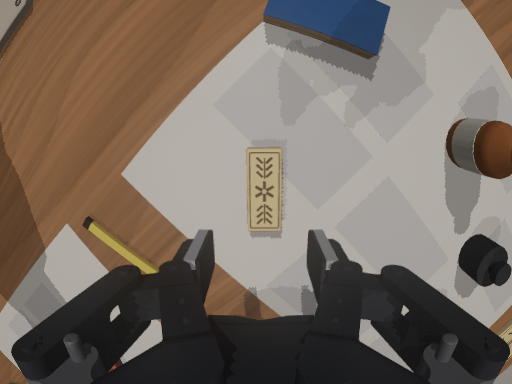

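The front panel is at (265,190), corners (247,148)–(282,231). Part of the caul is visible at (330,20).

```bash
python3 - <<'E'
from h import *
s=ctrl.read_state(); d,_=snap('wrist')
r=rect(wcast(d,s,[(247.5,148),(282,148),(281.5,231),(249,231)],14)); print(r)
go(r[0][0],r[0][1],83,r[1]+np.pi)
E
```

```text
(array([434.3, 149.3,  74.3,  29.1]), np.float64(-0.716))
go [ 0.15  0.3  10.88] [-0.     0.    -0.006] clock 14.9
```

Call:
send_rows(rows=[[[0.1, 0.3, 4, 0, 0, 0], [0.1, 0.3, 8, 0, 0, 0], [0.1, 0.3, 10, 0, 0, 0], [0.1, 0.3, 10.9, 0, 0, 0], [0.1, 0.3, 10.9, 0, 0, 0], [0.1, 0.3, 10.9, 0, 0, 0]]])

```text
clock: 15.55
eef_pos: [434.8, 149.1, 83.0]
tool_rot: [3.141, -0.0, 2.42]
force: [-0.6, -0.2, -0.4]
width: 48.7
gripper_force: 0.0
```

Call:
send_rows(rows=[[[0, 0, 0, 0, 0, 0], [0, 0, 0, 0, 0, 0], [0, 0, 0, 0, 0, 0], [0, 0, 0, 0, 0, 0], [0, 0, 0, 0, 0, 0], [0, 0, 0, 0, 0, 0], [0, 0, 0, 0, 0, 0]]], grip=255)

```text
clock: 16.25
eef_pos: [435.2, 149.2, 84.0]
tool_rot: [3.14, 0.001, 2.421]
force: [-0.4, -0.9, 5.4]
width: 26.7
gripper_force: 58.7
```

```bash
python3 - <<'E'
from h import *
s=ctrl.read_state(); print(s['eef_pos'],s['tool_rot'],s['width'],s['gripper_force'],s['force'])
d,im=snap('wrist','w11.png'); print(edge(d,s,im,25,50,14))
go(528,-338.6,240,.141)
E
```

```text
[435.17632224 149.16152207  84.0376735 ] [3.14002101e+00 1.48715936e-03 2.42050272e+00] 26.730898081218065 58.701092004776 [-0.36140277 -0.92178587  5.39589188]
[(np.float64(34.0), 181, 59), (np.float64(35.0), 179, 56), (np.float64(40.3), 168, 29), (np.float64(34.5), 180, 26), (np.float64(35.4), 178, 26)]
go [-39.2  -30.48 -15.59] [ 3.00e-03 -1.00e-03  2.28e+00] clock 16.3
```

Call:
send_rows(rows=[[[0, 0, -1, 0, 0, 0], [0, 0, -3, 0, 0, 0], [0, 0, -6, 0, 0, 0], [0, 0, -10, 0, 0, 0], [0, 0, -14, 0, 0, 0], [0, 0, -15.6, 0, 0, 0], [0, 0, -15.6, 0, 0, 0]]])

```text
clock: 17.0
eef_pos: [435.8, 149.5, 242.1]
tool_rot: [3.136, 0.003, 2.42]
force: [0.3, 0.5, -0.8]
width: 26.7
gripper_force: 59.1
```

Call:
send_rows(rows=[[[-3, -2.3, 0, 0, 0, 0.14], [-6, -4.6, 0, 0, 0, 0.28], [-9, -7, 0, 0, 0, 0.42], [-12, -9.3, 0, 0, 0, 0.56], [-15, -11.6, 0, 0, 0, 0.7], [-18, -14, 0, 0, 0, 0.84], [-21, -16.3, 0, 0, 0, 0.98], [-24, -18.6, 0, 0, 0, 1.12], [-27, -21, 0, 0, 0, 1.26], [-30, -23.3, 0, 0, 0, 1.4]]])

```text
clock: 18.0
eef_pos: [505.7, -225.4, 238.2]
tool_rot: [-3.14, 0.0, 1.015]
force: [0.8, 1.0, -0.1]
width: 26.8
gripper_force: 59.1
```

```bash
python3 - <<'E'
from h import *
s=ctrl.read_state();print(s['eef_pos'],s['tool_rot'],s['width'])
go(528,-338.6,200,.141)
E
```

```text
[ 505.65686927 -225.39814802  238.24802605] [-3.14009143e+00  2.75475893e-04  1.01499970e+00] 26.78104129851754
go [-8.44  7.88  3.82] [-0.001  0.001  0.874] clock 18.0
```

Call:
send_rows(rows=[[[-1.5, 1.5, 0, 0, 0, 0.14], [-3, 3, 1, 0, 0, 0.28], [-4.5, 4.5, 2, 0, 0, 0.42], [-6, 6, 3, 0, 0, 0.56], [-8.4, 7.9, 3.8, 0, 0, 0.7], [-8.4, 7.9, 3.8, 0, 0, 0.84], [-8.4, 7.9, 3.8, 0, 0, 0.874], [-8.4, 7.9, 3.8, 0, 0, 0.874], [-8.4, 7.9, 3.8, 0, 0, 0.874]]])

```text
clock: 18.9
eef_pos: [529.9, -335.8, 200.8]
tool_rot: [-3.141, -0.0, 0.151]
force: [0.8, -0.0, -0.7]
width: 26.7
gripper_force: 59.2
```

```bash
python3 - <<'E'
from h import *
s=ctrl.read_state();print(s['eef_pos'],s['tool_rot'],s['width'])
d,im=snap('wrist','w12.png')
go(528,-338.6,131,.141)
E
```

```text
[ 529.9084005  -335.7622311   200.78542637] [-3.14074312e+00 -1.72062426e-05  1.50504947e-01] 26.700309867205743
go [-0.23  0.24  6.99] [-0.001 -0.     0.009] clock 18.9
```

View pics/w12.png

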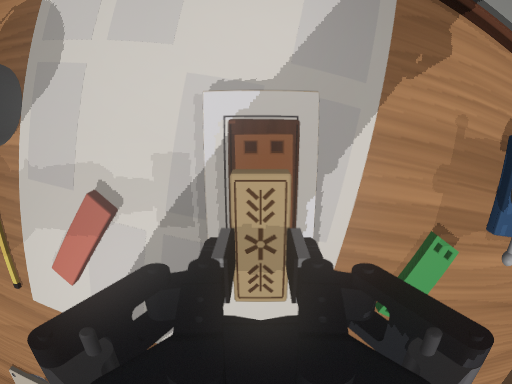

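Front panel carving up, far edge at row 171; the fret with its holes is at row 147, over the back. I'll get exact edges numerically.

```bash
python3 - <<'E'
from h import *
s=ctrl.read_state();d,_=snap('wrist');im=cv2.imread('pics/w12.png').astype(int)
for v in (125,138,160,168,178):
    print(v,[(u,im[v,u].tolist()) for u in list(range(222,240,2))+list(range(286,304,2))])
print([(v,im[v,264].tolist()) for v in range(112,140,2)],[(v,im[v,261].tolist()) for v in range(164,176)])
E
```

```text
125 [(222, [190, 195, 199]), (224, [92, 93, 95]), (226, [197, 203, 207]), (228, [101, 107, 118]), (230, [60, 64, 73]), (232, [64, 72, 91]), (234, [65, 72, 93]), (236, [63, 71, 91]), (238, [63, 71, 91]), (286, [54, 64, 87]), (288, [54, 64, 87]), (290, [54, 63, 86]), (292, [53, 63, 84]), (294, [55, 64, 85]), (296, [49, 55, 71]), (298, [52, 60, 80]), (300, [157, 163, 168]), (302, [168, 173, 178])]
138 [(222, [193, 199, 203]), (224, [85, 85, 88]), (226, [148, 153, 157]), (228, [82, 87, 97]), (230, [55, 59, 67]), (232, [59, 65, 81]), (234, [64, 77, 105]), (236, [70, 91, 130]), (238, [70, 91, 130]), (286, [64, 89, 130]), (288, [63, 88, 129]), (290, [63, 87, 127]), (292, [61, 83, 120]), (294, [51, 61, 83]), (296, [43, 49, 58]), (298, [49, 57, 77]), (300, [167, 173, 177]), (302, [167, 173, 177])]
160 [(222, [147, 152, 157]), (224, [70, 71, 75]), (226, [145, 150, 155]), (228, [71, 78, 92]), (230, [51, 57, 68]), (232, [54, 62, 80]), (234, [54, 64, 85]), (236, [65, 88, 129]), (238, [64, 87, 128]), (286, [60, 85, 128]), (288, [60, 85, 128]), (290, [62, 87, 129]), (292, [57, 76, 113]), (294, [50,
[... 806 characters left out ...]
7, 113]), (294, [49, 58, 79]), (296, [47, 56, 73]), (298, [136, 143, 150]), (300, [165, 171, 176]), (302, [165, 172, 176])]
[(112, [169, 174, 179]), (114, [163, 168, 173]), (116, [91, 92, 96]), (118, [148, 154, 160]), (120, [57, 65, 85]), (122, [57, 64, 87]), (124, [56, 64, 86]), (126, [56, 64, 86]), (128, [55, 64, 86]), (130, [54, 63, 85]), (132, [54, 63, 86]), (134, [57, 75, 109]), (136, [64, 88, 129]), (138, [63, 87, 129])] [(164, [61, 86, 129]), (165, [59, 85, 129]), (166, [60, 86, 129]), (167, [58, 85, 128]), (168, [61, 87, 127]), (169, [68, 92, 114]), (170, [70, 94, 111]), (171, [72, 96, 113]), (172, [73, 98, 115]), (173, [83, 112, 131]), (174, [106, 141, 163]), (175, [109, 144, 165])]
```

```bash
python3 - <<'E'
from h import *
s=ctrl.read_state();d,_=snap('wrist')
z=s['eef_pos'][2]-84+14
print('fret',intool(s,wcast(d,s,[(234.3,138),(294,138),(235,168),(293,168),(264,134)],46)).round(1))
print('front',intool(s,wcast(d,s,[(229.5,178),(291,178),(261,169),(261,173)],z)).round(1))
print('back',intool(s,wcast(d,s,[(228.5,125),(299,125),(264,119)],32)).round(1))
E
```

```text
fret [[ 48.7 -18.4 155. ]
 [ 48.7  26.7 155. ]
 [ 25.6 -18.2 155. ]
 [ 25.6  26.4 155. ]
 [ 51.6   4.  155. ]]
front [[ 35.6 -13.7  70. ]
 [ 35.6  15.9  70. ]
 [ 39.9   1.5  70. ]
 [ 38.    1.5  70. ]]
back [[ 58.2 -24.2 169. ]
 [ 58.3  32.2 169. ]
 [ 62.8   4.2 169. ]]
```

Call:
send_rows(rows=[[[-0.3, 0.3, 3, 0, 0, 0.009], [-0.3, 0.3, 5, 0, 0, 0.009], [-0.3, 0.3, 6.5, 0, 0, 0.009], [-0.3, 0.3, 7, 0, 0, 0.009], [-0.3, 0.3, 7.1, 0, 0, 0.009], [-0.3, 0.3, 7.1, 0, 0, 0.009], [-0.3, 0.3, 7.1, 0, 0, 0.009]]])

```text
clock: 19.75
eef_pos: [527.7, -340.6, 130.3]
tool_rot: [3.141, -0.001, 0.138]
force: [-0.8, -0.6, -0.9]
width: 26.6
gripper_force: 59.2
```

Call:
send_rows(rows=[[[0, 0, 0, 0, 0, 0], [0, 0, 0, 0, 0, 0], [0, 0, 0, 0, 0, 0], [0, 0, 0, 0, 0, 0]]], grip=120)

```text
clock: 20.15
eef_pos: [527.2, -340.4, 129.8]
tool_rot: [3.141, -0.0, 0.138]
force: [-0.6, 1.1, 0.3]
width: 45.4
gripper_force: 0.0
```

Call:
send_rows(rows=[[[0, 0, -1, 0, 0, 0], [0, 0, -4, 0, 0, 0], [0, 0, -8, 0, 0, 0], [0, 0, -11, 0, 0, 0], [0, 0, -11, 0, 0, 0], [0, 0, -11, 0, 0, 0]]])

```text
clock: 20.75
eef_pos: [527.4, -340.5, 241.0]
tool_rot: [3.14, -0.002, 0.138]
force: [-0.5, -0.5, -0.3]
width: 45.1
gripper_force: 0.0
```

```bash
python3 - <<'E'
from h import *
s=ctrl.read_state(); print(s['eef_pos'],s['tool_rot'],s['width'])
d,im=snap('wrist','w13.png')
r=rect(wcast(d,s,blob(im,(262,150),30,80),60)); print('front',r)
L=cv2.cvtColor(im,cv2.COLOR_BGR2HSV).astype(int)
# ridges along a row through the front, and a column
print('row',[(u,im[175,u].tolist()) for u in range(222,300,3)])
print('col',[(v,im[v,261].tolist()) for v in range(110,155,3)])
go(349,294,240,.541)
E
```

```text
[ 527.39768632 -340.45867074  241.0171813 ] [ 3.14048645e+00 -1.56506730e-03  1.37803222e-01] 45.13517458387858
front (array([ 537.3, -338.6,   90.4,   40.9]), np.float64(0.164))
row [(222, [141, 147, 151]), (225, [68, 70, 73]), (228, [66, 74, 89]), (231, [49, 58, 76]), (234, [53, 67, 95]), (237, [56, 75, 109]), (240, [55, 74, 108]), (243, [75, 101, 125]), (246, [76, 102, 125]), (249, [109, 143, 166]), (252, [109, 143, 165]), (255, [76, 102, 126]), (258, [75, 102, 125]), (261, [72, 98, 122]), (264, [48, 65, 88]), (267, [110, 145, 166]), (270, [110, 144, 166]), (273, [105, 139, 161]), (276, [108, 142, 164]), (279, [61, 84, 125]), (282, [57, 77, 113]), (285, [46, 54, 68]), (288, [132, 138, 145]), (291, [161, 167, 172]), (294, [160, 167, 171]), (297, [161, 168, 172])]
col [(110, [164, 170, 174]), (113, [75, 76, 79]), (116, [55, 62, 78]), (119, [56, 64, 84]), (122, [54, 61, 79]), (125, [53, 61, 79]), (128, [58, 75, 107]), (131, [64, 86, 126]), (134, [64, 86, 126]), (137, [63, 85, 125]), (140, [62, 85, 125]), (143, [61, 84, 125]), (146, [62, 85, 126]), (149, [100, 132, 152]), (152, [70, 94, 117])]
go [-8.910e+00 -6.525e+01  1.000e-02] [-0.     0.    -0.403] clock 20.8
```

```bash
python3 - <<'E'
from h import *
s=ctrl.read_state();d,_=snap('wrist');im=cv2.imread('pics/w13.png').astype(int)
print('row',[(u,im[165,u].tolist()) for u in list(range(224,248,2))+list(range(274,292,2))])
print('front',intool(s,wcast(d,s,[(242,165),(278,165),(261,147.5)],60)).round(1))
print('fret',intool(s,wcast(d,s,[(233,165),(284,165),(261,128)],46)).round(1))
print('back',intool(s,wcast(d,s,[(227,165),(287,165),(261,114.5)],32)).round(1))
E
```

```text
row [(224, [62, 63, 67]), (226, [142, 148, 153]), (228, [52, 58, 74]), (230, [47, 52, 62]), (232, [50, 58, 77]), (234, [62, 84, 123]), (236, [57, 77, 110]), (238, [57, 76, 109]), (240, [56, 76, 109]), (242, [60, 82, 112]), (244, [100, 131, 152]), (246, [76, 102, 124]), (274, [95, 127, 149]), (276, [108, 141, 163]), (278, [60, 83, 119]), (280, [61, 84, 125]), (282, [57, 77, 112]), (284, [47, 57, 79]), (286, [45, 53, 68]), (288, [127, 134, 140]), (290, [161, 168, 172])]
front [[ 23.8 -14.3 179.8]
 [ 23.8  16.3 179.7]
 [ 38.8   1.8 179.7]]
fret [[ 21.6 -23.3 193.8]
 [ 21.6  22.6 193.7]
 [ 54.7   1.9 193.7]]
back [[ 19.3 -30.3 207.8]
 [ 19.3  26.5 207.7]
 [ 66.7   1.9 207.7]]
```

View pics/w13.png

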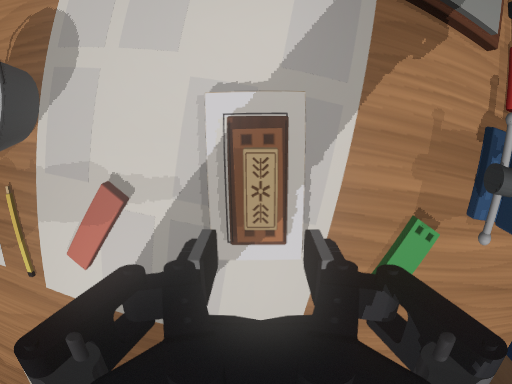

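The stack looks right, front at (261,190), centred with borders all round. On to the caul.

Call:
send_rows(rows=[[[-1, -7, 0, 0, 0, -0.05], [-2, -14, 0, 0, 0, -0.1], [-3, -21, 0, 0, 0, -0.15], [-4, -28, 0, 0, 0, -0.2], [-5, -35, 0, 0, 0, -0.25], [-6, -42, 0, 0, 0, -0.3], [-7, -49, 0, 0, 0, -0.35], [-8, -56, 0, 0, 0, -0.4], [-8.9, -65, 0, 0, 0, -0.4], [-8.9, -65, 0, 0, 0, -0.4]]], grip=50)

```text
clock: 21.85
eef_pos: [389.2, 142.0, 239.0]
tool_rot: [-3.141, 0.002, 0.537]
force: [0.6, 0.8, 0.1]
width: 69.3
gripper_force: 0.0
```

```bash
python3 - <<'E'
from h import *
s=ctrl.read_state();print(s['qpos'].round(2))
go(349,294,190,.541)
E
```

```text
[-0.43  0.41  0.02  2.21 -0.01  0.52 -1.43]
go [  4.34 -15.11   4.89] [-0.     0.002 -0.004] clock 21.9
```

Call:
send_rows(rows=[[[1.3, -5, 1, 0, 0, 0], [2.8, -10, 2, 0, 0, 0], [4.3, -15.1, 3, 0, 0, 0], [4.3, -15.1, 4.9, 0, 0, 0], [4.3, -15.1, 4.9, 0, 0, 0], [4.3, -15.1, 4.9, 0, 0, 0], [4.3, -15.1, 4.9, 0, 0, 0], [4.3, -15.1, 4.9, 0, 0, 0]]])

```text
clock: 22.65
eef_pos: [351.1, 291.0, 191.4]
tool_rot: [3.141, -0.001, 0.535]
force: [-0.6, -0.1, -0.5]
width: 68.6
gripper_force: 0.0
```

```bash
python3 - <<'E'
from h import *
s=ctrl.read_state();print(s['eef_pos'],s['tool_rot'],s['width'])
d,im=snap('wrist','w14.png')
h=cv2.cvtColor(im,cv2.COLOR_BGR2HSV); m=cv2.inRange(h,(105,120,40),(130,255,255)); cs,_=cv2.findContours(m,0,cv2.CHAIN_APPROX_NONE)
c=max(cs,key=cv2.contourArea)[:,0,:]; print(c.min(0),c.max(0)); r=rect(wcast(d,s,c,22)); print(r)
go(r[0][0],r[0][1],78,r[1])
E
```

```text
[351.08748953 290.97908482 191.44146876] [ 3.14121447e+00 -7.70604929e-04  5.34842259e-01] 68.59453632293942
[226 141] [285 247]
(array([348.2, 292.8,  92.8,  48.7]), np.float64(0.542))
go [-0.17 -0.29 11.35] [ 0.    -0.001 -0.007] clock 22.7
```

Call:
send_rows(rows=[[[-0.2, -0.3, 4, 0, 0, 0], [-0.2, -0.3, 8, 0, 0, 0], [-0.2, -0.3, 10.5, 0, 0, 0], [-0.2, -0.3, 11.2, 0, 0, 0], [-0.2, -0.3, 11.2, 0, 0, 0], [-0.2, -0.3, 11.2, 0, 0, 0]]])

```text
clock: 23.3
eef_pos: [347.8, 293.2, 78.8]
tool_rot: [-3.142, -0.001, 0.536]
force: [0.9, -1.0, -0.3]
width: 68.4
gripper_force: 0.0
```

Call:
send_rows(rows=[[[0, 0, 0, 0, 0, 0], [0, 0, 0, 0, 0, 0], [0, 0, 0, 0, 0, 0], [0, 0, 0, 0, 0, 0], [0, 0, 0, 0, 0, 0], [0, 0, 0, 0, 0, 0], [0, 0, 0, 0, 0, 0]]], grip=255)

```text
clock: 24.0
eef_pos: [347.3, 293.7, 79.3]
tool_rot: [3.141, -0.001, 0.537]
force: [0.2, -1.4, 5.9]
width: 48.4
gripper_force: 62.7
```

```bash
python3 - <<'E'
from h import *
s=ctrl.read_state(); print(s['eef_pos'],s['tool_rot'],s['width'],s['gripper_force'],s['force'])
d,im=snap('wrist','w15.png'); print(edge(d,s,im,38,65,22))
E
```

```text
[347.32846017 293.68034001  79.2793986 ] [ 3.14067369e+00 -7.51391786e-04  5.37321432e-01] 48.41231504469628 62.7261945605278 [ 0.18112676 -1.44749141  5.88620389]
[(np.float64(53.1), 143, 21), (np.float64(54.8), 139, 20), (np.float64(53.5), 142, 11), (np.float64(62.5), 121, 10), (np.float64(62.1), 122, 10)]
```

Call:
send_rows(rows=[[[0, 0, -1, 0, 0, 0], [0, 0, -3, 0, 0, 0], [0, 0, -6, 0, 0, 0], [0, 0, -10, 0, 0, 0], [0, 0, -14, 0, 0, 0], [0, 0, -16, 0, 0, 0], [0, 0, -16, 0, 0, 0], [0, 0, -16, 0, 0, 0]]])

```text
clock: 24.85
eef_pos: [346.9, 293.5, 238.5]
tool_rot: [3.141, -0.0, 0.538]
force: [-0.8, -0.7, -2.0]
width: 48.3
gripper_force: 62.2
```

```bash
python3 - <<'E'
from h import *
go(529,-341.1,240,.138)
E
```

```text
go [-16.85  63.83  -0.13] [ 0.  -0.   0.4] clock 24.9
```

Call:
send_rows(rows=[[[-1.5, 5.5, 0, 0, 0, 0.04], [-3, 11, 0, 0, 0, 0.08], [-4.5, 16.5, 0, 0, 0, 0.12], [-6, 22, 0, 0, 0, 0.16], [-7.3, 27.5, 0, 0, 0, 0.2], [-8.7, 33, 0, 0, 0, 0.24], [-10, 38.5, 0, 0, 0, 0.28], [-11.6, 44, 0, 0, 0, 0.32], [-13, 49.5, 0, 0, 0, 0.36], [-14.5, 55, 0, 0, 0, 0.4]]])

```text
clock: 25.85
eef_pos: [484.6, -188.4, 236.8]
tool_rot: [-3.14, 0.003, 0.136]
force: [0.7, 0.8, -0.6]
width: 48.1
gripper_force: 62.4
```

Call:
send_rows(rows=[[[0, 0, 0, 0, 0, 0], [0, 0, 0, 0, 0, 0]]])

```text
clock: 26.05
eef_pos: [484.3, -187.5, 236.6]
tool_rot: [-3.14, 0.003, 0.135]
force: [-0.5, 0.2, -1.3]
width: 48.4
gripper_force: 62.4
```

```bash
python3 - <<'E'
from h import *
go(527.5,-341.1,215,.138)
E
```

```text
go [ 2.22 15.81  2.13] [-0.002  0.003 -0.003] clock 26.1
```

Call:
send_rows(rows=[[[0.7, 4, 0.5, 0, 0, 0], [1.3, 8, 1, 0, 0, 0], [1.8, 12, 1.6, 0, 0, 0], [2.2, 15.8, 2.1, 0, 0, 0], [2.2, 15.8, 2.1, 0, 0, 0], [2.2, 15.8, 2.1, 0, 0, 0], [2.2, 15.8, 2.1, 0, 0, 0]]])

```text
clock: 26.75
eef_pos: [529.0, -337.1, 217.1]
tool_rot: [-3.139, 0.001, 0.141]
force: [-0.2, -0.2, -0.3]
width: 48.5
gripper_force: 62.5
```

Call:
send_rows(rows=[[[0, 0, 0, 0, 0, 0], [0, 0, 0, 0, 0, 0], [0, 0, 0, 0, 0, 0]]])

```text
clock: 27.05
eef_pos: [529.0, -339.3, 218.1]
tool_rot: [3.141, -0.0, 0.139]
force: [0.3, -0.3, -1.9]
width: 48.4
gripper_force: 62.5
```

```bash
python3 - <<'E'
from h import *
s=ctrl.read_state(); print(s['eef_pos'],s['tool_rot'])
d,im=snap('wrist','w16.png'); z=s['eef_pos'][2]-79+22
h=cv2.cvtColor(im,cv2.COLOR_BGR2HSV); m=cv2.inRange(h,(105,120,40),(130,255,255)); cs,_=cv2.findContours(m,0,cv2.CHAIN_APPROX_NONE)
c=max(cs,key=cv2.contourArea)[:,0,:]; P=intool(s,wcast(d,s,c,z)); print('caul',P.min(0),P.max(0),c.min(0),c.max(0))
im=im.astype(int); print([(v,im[v,261].tolist()) for v in range(98,150,3)])
g=[(u,im[127,u].tolist()) for u in range(215,305,3)]; print(g)
go(527.5,-341.1,139,.138)
E
```

```text
[ 528.97866473 -339.32054473  218.0715825 ] [ 3.14144271e+00 -1.10728483e-04  1.39001089e-01]
caul [-37.83760069 -23.48850068  56.9926903 ] [49.26121242 25.90561415 57.00850943] [210 153] [315 319]
[(98, [221, 219, 221]), (101, [221, 219, 221]), (104, [221, 219, 221]), (107, [198, 200, 203]), (110, [184, 189, 193]), (113, [179, 184, 189]), (116, [175, 180, 185]), (119, [73, 79, 100]), (122, [70, 77, 98]), (125, [69, 75, 95]), (128, [67, 73, 94]), (131, [80, 106, 152]), (134, [94, 127, 181]), (137, [92, 126, 181]), (140, [79, 97, 126]), (143, [88, 92, 99]), (146, [111, 80, 64]), (149, [111, 79, 62])]
[(215, [221, 219, 221]), (218, [211, 217, 220]), (221, [141, 143, 146]), (224, [199, 205, 209]), (227, [75, 80, 98]), (230, [84, 95, 127]), (233, [82, 94, 126]), (236, [74, 81, 105]), (239, [72, 77, 97]), (242, [71, 77, 99]), (245, [72, 78, 100]), (248, [70, 77, 98]), (251, [70, 76, 97]), (254, [70, 77, 99]), (257, [70, 77, 99]), (260, [68, 74, 96]), (263, [68, 73, 93]), (266, [66, 72, 92]), (269, [67, 73, 94]), (272, [67, 73, 96]), (275, [67, 74, 97]), (278, [66, 74, 97]), (281, [67, 75, 99]), (284, [66, 74, 96]), (287, [65, 73, 95]), (290, [63, 68, 84]), (293, [181, 187, 191]), (296, [181, 187, 192]), (299, [182, 187, 192]), (302, [182, 187, 192])]
go [-0.16  0.13  7.91] [ 0.    -0.     0.001] clock 27.1
```

Call:
send_rows(rows=[[[-0.2, 0.1, 3, 0, 0, 0], [-0.2, 0.1, 5.5, 0, 0, 0], [-0.2, 0.1, 7.2, 0, 0, 0], [-0.2, 0.1, 7.7, 0, 0, 0], [-0.2, 0.1, 7.8, 0, 0, 0], [-0.2, 0.1, 7.9, 0, 0, 0], [-0.2, 0.1, 7.9, 0, 0, 0], [-0.2, 0.1, 7.9, 0, 0, 0]]])

```text
clock: 27.9
eef_pos: [527.3, -341.5, 139.3]
tool_rot: [3.141, -0.001, 0.138]
force: [0.4, 0.7, -0.1]
width: 48.4
gripper_force: 62.6
```

Call:
send_rows(rows=[[[0, 0, 0, 0, 0, 0], [0, 0, 0, 0, 0, 0], [0, 0, 0, 0, 0, 0], [0, 0, 0, 0, 0, 0]]], grip=50)

```text
clock: 28.3
eef_pos: [527.0, -341.4, 138.9]
tool_rot: [3.141, -0.0, 0.138]
force: [0.4, 0.5, -0.1]
width: 68.7
gripper_force: 0.0
```

Call:
send_rows(rows=[[[0, 0, -1, 0, 0, 0], [0, 0, -4, 0, 0, 0], [0, 0, -8, 0, 0, 0], [0, 0, -11, 0, 0, 0], [0, 0, -13, 0, 0, 0], [0, 0, -13, 0, 0, 0], [0, 0, -13, 0, 0, 0]]])

```text
clock: 29.0
eef_pos: [526.8, -341.4, 269.2]
tool_rot: [3.141, -0.0, 0.138]
force: [-0.6, 0.3, -0.9]
width: 69.0
gripper_force: 0.0
```

```bash
python3 - <<'E'
from h import *
s=ctrl.read_state(); print(s['eef_pos'],s['tool_rot'])
d,im=snap('wrist','w17.png')
h=cv2.cvtColor(im,cv2.COLOR_BGR2HSV); m=cv2.inRange(h,(105,100,30),(130,255,255)); m[:,:190]=0;m[:,330:]=0
cs,_=cv2.findContours(m,0,cv2.CHAIN_APPROX_NONE)
c=max(cs,key=cv2.contourArea)[:,0,:]; r=rect(wcast(d,s,c,82)); print('caul',r,c.min(0),c.max(0)); print(edge(d,s,im,40,60,82), edge(d,s,im,-70,-38,82))
im=im.astype(int); print([(v,im[v,261].tolist()) for v in range(104,150,3)])
d,im=snap('top'); m=cv2.inRange(cv2.cvtColor(im,cv2.COLOR_BGR2HSV),(105,100,30),(130,255,255)); m[:,:300]=0;m[:,370:]=0
go(678,171,240,1.86)
E
```

```text
[ 526.79802498 -341.36054871  269.17030286] [ 3.14095229e+00 -2.85548537e-04  1.37704110e-01]
caul (array([ 531.1, -342. ,   98.8,   49.1]), np.float64(0.145)) [232 130] [288 237]
[(np.float64(54.1), 129, 29), (np.float64(57.5), 125, 22), (np.float64(54.9), 128, 16), (np.float64(56.7), 126, 13), (np.float64(55.8), 127, 4)] [(np.float64(-45.3), 237, 58), (np.float64(-46.4), 238, 25), (np.float64(-44.3), 236, 14), (np.float64(-55.7), 247, 12), (np.float64(-56.8), 248, 4)]
[(104, [166, 171, 175]), (107, [165, 171, 175]), (110, [166, 171, 175]), (113, [125, 127, 131]), (116, [59, 65, 82]), (119, [59, 64, 82]), (122, [59, 63, 80]), (125, [58, 63, 81]), (128, [69, 88, 126]), (131, [131, 92, 69]), (134, [132, 92, 67]), (137, [133, 94, 68]), (140, [132, 93, 67]), (143, [131, 91, 67]), (146, [131, 91, 65]), (149, [130, 91, 65])]
go [ 22.08 -48.64   2.78] [-0.003  0.    -1.722] clock 29.1
```

Call:
send_rows(rows=[[[2, -4.5, 0, 0, 0, -0.15], [4, -9, 0, 0, 0, -0.3], [6, -13.5, 0, 0, 0, -0.45], [8, -18, 0, 0, 0, -0.6], [10, -22.5, 0, 0, 0, -0.75], [12, -27, 0, 0, 0, -0.9], [14, -31.5, 0, 0, 0, -1.05], [16, -36, 0, 0, 0, -1.2], [18, -40.5, 0, 0, 0, -1.35], [20, -45, 0, 0, 0, -1.5]]], grip=50)

```text
clock: 30.1
eef_pos: [663.1, 133.4, 267.1]
tool_rot: [-3.139, 0.001, 1.644]
force: [1.4, 0.4, -0.7]
width: 68.5
gripper_force: 0.0
```

```bash
python3 - <<'E'
from h import *
go(678,171,240,1.86)
E
```

```text
go [3.64 1.77 2.71] [-0.003  0.    -0.216] clock 30.1
```

Call:
send_rows(rows=[[[2, 1, 1, 0, 0, -0.1], [3.6, 1.8, 2.7, 0, 0, -0.216], [3.6, 1.8, 2.7, 0, 0, -0.216], [3.6, 1.8, 2.7, 0, 0, -0.216], [3.6, 1.8, 2.7, 0, 0, -0.216], [3.6, 1.8, 2.7, 0, 0, -0.216]]])

```text
clock: 30.7
eef_pos: [679.1, 167.6, 242.4]
tool_rot: [3.141, 0.001, 1.851]
force: [0.4, 0.2, -0.1]
width: 68.8
gripper_force: 0.0
```

```bash
python3 - <<'E'
from h import *
s=ctrl.read_state(); print(s['eef_pos'],s['tool_rot'])
d,im=snap('wrist','w18.png')
g=cv2.cvtColor(im,cv2.COLOR_BGR2GRAY); m=cv2.inRange(g,0,60); n,l,st,ce=cv2.connectedComponentsWithStats(m)
for i in range(1,n):
    if st[i,4]>400: print(st[i],ce[i].round(0),wcast(d,s,ce[i],30).round(0))
E
```

```text
[679.13511895 167.56826094 242.44207384] [3.14095098e+00 9.47950785e-04 1.85118010e+00]
[ 252   34   51   54 1208] [283.  61.] [[667. 286.  30.]]
[    0   233   512   151 43373] [257. 332.] [[726. -13.  30.]]
```

View pics/w18.png

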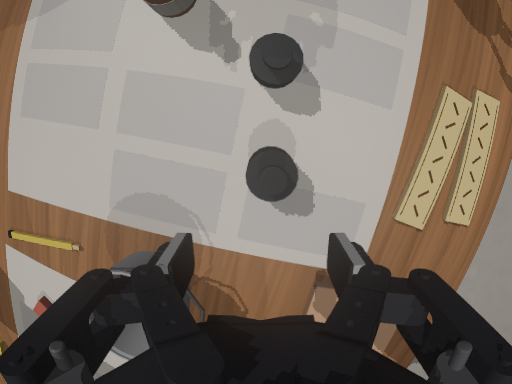

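The target weight is at (271,174), knob about (275,178). The other weight is farther along at (276,61).

```bash
python3 - <<'E'
from h import *
s=ctrl.read_state(); d,_=snap('wrist'); im=cv2.imread('pics/w18.png'); g=cv2.cvtColor(im,cv2.COLOR_BGR2GRAY)
m=cv2.inRange(g,0,75)[135:212,230:315]; n,l,st,ce=cv2.connectedComponentsWithStats(m); i=1+st[1:,4].argmax(); print(st[i],ce[i])
r=g[174]; print(np.where(np.diff((r<75).astype(int)))[0]); c=g[:,268]; print(np.where(np.diff((c<75).astype(int)))[0])
for p,z in [((276,178),60),((271,174),40),((271,174),20)]: print(wcast(d,s,p,z).round(1),intool(s,wcast(d,s,p,z)).round(1))
P=wcast(d,s,[(271,200)],40); print('near rim',intool(s,P))
E
```

```text
[  16   12   52   54 2187] [41.14631916 38.79972565]
[245 296 429 430 470 471]
[ 34  86 146 200 318]
[[688.7 182.1  60. ]] [[ 11.3  13.  182.6]]
[[685.4 180.7  40. ]] [[ 10.9   9.4 202.6]]
[[687.2 177.1  20. ]] [[  7.   10.1 222.6]]
near rim [[-14.34462634   9.60932534 202.58250397]]
```

Call:
send_rows(rows=[[[0.5, 0.5, 2, 0, 0, 0], [1.1, 0.9, 4, 0, 0, 0], [1.1, 0.9, 7, 0, 0, 0], [1.1, 0.9, 8, 0, 0, 0], [1.1, 0.9, 8, 0, 0, 0], [1.1, 0.9, 8, 0, 0, 0]]])

```text
clock: 31.4
eef_pos: [684.6, 182.6, 161.9]
tool_rot: [3.141, -0.001, 1.854]
force: [0.7, 0.0, 0.9]
width: 68.6
gripper_force: 0.0
```

```bash
python3 - <<'E'
from h import *
s=ctrl.read_state(); print(s['eef_pos'],s['tool_rot']); d,im=snap('wrist','w19.png'); g=cv2.cvtColor(im,cv2.COLOR_BGR2GRAY)
m=cv2.inRange(g,0,75); m[:,:200]=0; m[:,320:]=0; m[330:]=0
n,l,st,ce=cv2.connectedComponentsWithStats(m)
for i in range(1,n):
    if st[i,4]>300: print(st[i],ce[i].round(0))
for v in range(150,300,15): print(v,np.where(np.diff((g[v]<75).astype(int)))[0])
E
```

```text
[684.55534987 182.55936511 161.92658569] [ 3.14134348e+00 -6.82966237e-04  1.85380714e+00]
[ 231   19   76   76 4507] [268.  56.]
[ 227  173   71   78 4279] [262. 212.]
[ 200  315  120   15 1571] [261. 323.]
150 []
165 [465 466 479 481]
180 [242 281]
195 [231 291 499 500]
210 [227 297 462 464 507 509]
225 [227 296 500 502]
240 [181 191 237 287 328 338 492 493]
255 [153 161 172 193 327 347 359 367 442 444]
270 [ 89 108 131 161 167 193 327 352 358 388 411 430 439 441]
285 [ 41  43  71 187 332 448]
```

```bash
python3 - <<'E'
from h import *
s=ctrl.read_state(); d,_=snap('wrist')
P=intool(s,wcast(d,s,[(262,251),(227,217),(297.5,217),(262,172.5)],40)); print(P.round(1))
print('bottom far',intool(s,wcast(d,s,[(262,172.5)],0)).round(1))
E
```

```text
[[-29.3   0.6 122.7]
 [ -3.5 -23.5 122.7]
 [ -3.5  25.1 122.8]
 [ 27.6   0.5 122.8]]
bottom far [[ 19.9   0.8 162.8]]
```

Call:
send_rows(rows=[[[-0.4, 0, 1, 0, 0, 0], [-0.4, 0, 3, 0, 0, 0], [-0.4, 0, 5.5, 0, 0, 0], [-0.4, 0, 7, 0, 0, 0], [-0.4, 0, 7.6, 0, 0, 0], [-0.4, 0, 7.6, 0, 0, 0], [-0.4, 0, 7.6, 0, 0, 0]]])

```text
clock: 32.2
eef_pos: [685.9, 178.6, 86.4]
tool_rot: [3.14, -0.001, 1.854]
force: [-0.5, 0.1, -0.0]
width: 68.8
gripper_force: 0.0
```

Call:
send_rows(rows=[[[0, 0, 0, 0, 0, 0], [0, 0, 0, 0, 0, 0], [0, 0, 0, 0, 0, 0], [0, 0, 0, 0, 0, 0], [0, 0, 0, 0, 0, 0], [0, 0, 0, 0, 0, 0], [0, 0, 0, 0, 0, 0], [0, 0, 0, 0, 0, 0]]], grip=255)

```text
clock: 33.0
eef_pos: [686.5, 178.8, 87.6]
tool_rot: [3.138, -0.0, 1.854]
force: [0.3, 1.2, 6.8]
width: 48.3
gripper_force: 62.7
```

Call:
send_rows(rows=[[[0, 0, -0.3, 0, 0, 0], [0, 0, -1, 0, 0, 0], [0, 0, -2, 0, 0, 0], [0, 0, -2, 0, 0, 0], [0, 0, -2, 0, 0, 0]]])

```text
clock: 33.5
eef_pos: [685.6, 178.2, 106.1]
tool_rot: [3.141, 0.0, 1.854]
force: [0.6, -0.5, -5.7]
width: 48.2
gripper_force: 62.9
```

```bash
python3 - <<'E'
from h import *
go(531,-342,260,1.854)
E
```

```text
go [-45.64 -29.36 -15.4 ] [ 0.  0. -0.] clock 33.5
```

Call:
send_rows(rows=[[[0, 0, -2, 0, 0, 0], [0, 0, -5, 0, 0, 0], [0, 0, -8, 0, 0, 0], [0, 0, -11, 0, 0, 0], [0, 0, -14, 0, 0, 0], [0, 0, -15.4, 0, 0, 0], [0, 0, -15.4, 0, 0, 0]]])

```text
clock: 34.2
eef_pos: [686.2, 179.1, 263.0]
tool_rot: [3.137, -0.0, 1.854]
force: [0.9, 0.1, -6.7]
width: 48.1
gripper_force: 64.0
```

Call:
send_rows(rows=[[[-2, -1.3, 0, 0, 0, 0], [-5, -3.2, 0, 0, 0, 0], [-8, -5.2, 0, 0, 0, 0], [-11, -7.1, 0, 0, 0, 0], [-14, -9, 0, 0, 0, 0], [-17, -10.9, 0, 0, 0, 0], [-20, -12.9, 0, 0, 0, 0], [-23, -14.8, 0, 0, 0, 0], [-26, -16.7, 0, 0, 0, 0], [-28, -18, 0, 0, 0, 0]]])

```text
clock: 35.2
eef_pos: [588.8, -144.7, 257.7]
tool_rot: [-3.137, 0.001, 1.851]
force: [1.2, -0.2, -5.5]
width: 47.8
gripper_force: 64.1
```

Call:
send_rows(rows=[[[-3, -1.9, 0, 0, 0, 0], [-6, -3.9, 0, 0, 0, 0], [-9, -5.8, 0, 0, 0, 0], [-12, -7.7, 0, 0, 0, 0], [-15, -9.7, 0, 0, 0, 0], [-17, -11, 0, 0, 0, 0], [-17.6, -11.4, 0, 0, 0, 0], [-17.6, -11.4, 0, 0, 0, 0], [-17.6, -11.4, 0, 0, 0, 0]]])

```text
clock: 36.1
eef_pos: [530.7, -340.0, 259.2]
tool_rot: [3.141, -0.002, 1.856]
force: [-0.8, 0.8, -5.5]
width: 47.8
gripper_force: 64.0
```

```bash
python3 - <<'E'
from h import *
s=ctrl.read_state(); print(s['eef_pos'],s['tool_rot'],s['width'])
d,im=snap('wrist','w20.png')
go(531,-342,175,1.854,s)
g=cv2.cvtColor(im,cv2.COLOR_BGR2GRAY)
h=cv2.cvtColor(im,cv2.COLOR_BGR2HSV); m=cv2.inRange(h,(105,100,30),(130,255,255)); m[:,:130]=0; m[:,400:]=0
cs,_=cv2.findContours(m,0,cv2.CHAIN_APPROX_NONE)
for c in cs:
  if cv2.contourArea(c)>150:
    c=c[:,0,:];r=rect(wcast(d,s,c,82));print('caul px',c.min(0),c.max(0),r)
m=cv2.inRange(g,0,60); m[:,:205]=0; m[:,315:]=0
for v in range(140,260,12): print(v,np.where(np.diff((g[v]<75).astype(int)))[0])
E
```

```text
[ 530.68302708 -340.00963813  259.18615332] [ 3.14136662e+00 -2.15427664e-03  1.85553297e+00] 47.82853849844286
go [-0.22 -0.03  8.42] [ 0.    -0.002  0.002] clock 36.1
caul px [202 160] [321 228] (array([ 530.8, -342. ,   99.2,   49.3]), np.float64(0.141))
140 []
152 [249 256]
164 [197 201]
176 [196 203]
188 [195 202]
200 [231 288]
212 [221 298]
224 [216 304]
236 [205 314 502]
248 [178 188 200 319 331 340 496 508]
```

Call:
send_rows(rows=[[[-0.2, 0, 2, 0, 0, 0], [-0.2, 0, 4, 0, 0, 0], [-0.2, 0, 6, 0, 0, 0], [-0.2, 0, 7.5, 0, 0, 0], [-0.2, 0, 8.4, 0, 0, 0], [-0.2, 0, 8.6, 0, 0, 0], [-0.2, 0, 8.6, 0, 0, 0], [-0.2, 0, 8.6, 0, 0, 0]]])

```text
clock: 36.95
eef_pos: [531.7, -343.6, 174.7]
tool_rot: [3.14, 0.001, 1.854]
force: [-0.6, 0.4, -5.6]
width: 47.9
gripper_force: 64.0
```

Call:
send_rows(rows=[[[0, 0, 0.1, 0, 0, 0], [0, 0, 0.2, 0, 0, 0], [0, 0, 0.2, 0, 0, 0]]])

```text
clock: 37.25
eef_pos: [531.1, -343.8, 172.0]
tool_rot: [3.141, 0.0, 1.854]
force: [-0.2, -1.3, -4.4]
width: 48.0
gripper_force: 64.0
```

Call:
send_rows(rows=[[[0, 0, 0.1, 0, 0, 0], [0, 0, 0.1, 0, 0, 0], [0, 0, 0.1, 0, 0, 0]]])

```text
clock: 37.55
eef_pos: [531.1, -343.6, 170.8]
tool_rot: [3.142, -0.0, 1.854]
force: [-1.4, 0.4, -5.8]
width: 48.2
gripper_force: 64.0
```

Call:
send_rows(rows=[[[0, 0, 0.1, 0, 0, 0], [0, 0, 0.1, 0, 0, 0], [0, 0, 0.1, 0, 0, 0]]])

```text
clock: 37.85
eef_pos: [531.1, -343.6, 169.7]
tool_rot: [-3.142, -0.0, 1.854]
force: [-0.6, -0.4, -5.8]
width: 48.3
gripper_force: 64.2
```

Call:
send_rows(rows=[[[0, 0, 0.05, 0, 0, 0], [0, 0, 0.1, 0, 0, 0], [0, 0, 0.1, 0, 0, 0]]])

```text
clock: 38.15
eef_pos: [531.2, -343.6, 169.6]
tool_rot: [-3.142, 0.001, 1.854]
force: [-2.9, 0.5, 2.9]
width: 48.2
gripper_force: 64.9
```

Contact: the force went from -5.8 to +2.9 N. Release.

Call:
send_rows(rows=[[[0, 0, 0, 0, 0, 0], [0, 0, 0, 0, 0, 0], [0, 0, 0, 0, 0, 0], [0, 0, 0, 0, 0, 0], [0, 0, 0, 0, 0, 0]]], grip=40)

```text
clock: 38.65
eef_pos: [531.2, -343.6, 168.8]
tool_rot: [3.141, 0.0, 1.854]
force: [0.3, 0.0, -0.4]
width: 72.4
gripper_force: 0.0
```

Call:
send_rows(rows=[[[0, 0, -1, 0, 0, 0], [0, 0, -3, 0, 0, 0], [0, 0, -6, 0, 0, 0], [0, 0, -10, 0, 0, 0], [0, 0, -13, 0, 0, 0], [0, 0, -13, 0, 0, 0], [0, 0, -13, 0, 0, 0], [0, 0, -13, 0, 0, 0]]])

```text
clock: 39.45
eef_pos: [530.6, -343.7, 298.7]
tool_rot: [-3.141, -0.0, 1.854]
force: [0.0, -0.2, -0.1]
width: 72.2
gripper_force: 0.0
```

```bash
python3 - <<'E'
from h import *
s=ctrl.read_state(); print(s['eef_pos'],s['tool_rot'],s['width'],s['force'])
d,im=snap('wrist','w21.png'); g=cv2.cvtColor(im,cv2.COLOR_BGR2GRAY)
h=cv2.cvtColor(im,cv2.COLOR_BGR2HSV); m=cv2.inRange(h,(105,100,30),(130,255,255)); m[:,:130]=0; m[:,400:]=0
cs,_=cv2.findContours(m,0,cv2.CHAIN_APPROX_NONE)
P=np.vstack([c[:,0,:] for c in cs if cv2.contourArea(c)>60]); print('caul',P.min(0),P.max(0),rect(wcast(d,s,P,82)))
mb=(cv2.inRange(h,(0,0,0),(180,255,62))); mb[:,:215]=0; mb[:,310:]=0; mb[245:]=0
n,l,st,ce=cv2.connectedComponentsWithStats(mb)
for i in range(1,n):
    if st[i,4]>400:
        x,y,w,hh,_=st[i]; print(st[i]); 
        q=wcast(d,s,[(x+w/2,y+hh)],122); print('weight approx', intool(s,q)[0]+[25,0,0], intool(s,wcast(d,s,[(x,y+hh-w/2),(x+w,y+hh-w/2)],122)).round(1))
print('caul ctr in tool',intool(s,np.array([[530.9,-342,82]])))
E
```

```text
[ 530.56721807 -343.68550932  298.66696898] [-3.14060849e+00 -1.42110587e-04  1.85377338e+00] 72.18488399869948 [ 0.01565442 -0.23657783 -0.08499322]
caul [210 151] [314 209] (array([ 530.6, -342. ,   99. ,   48.7]), np.float64(0.145))
[ 236  158   52   60 1997]
weight approx [  1.67877406   0.89596311 176.66286035] [[  0.3 -21.4 176.7]
 [  0.3  23.2 176.6]]
caul ctr in tool [[  1.49476544   1.00340209 216.66630101]]
```

The weight sits within about 2 mm of the caul's centre and the caul hasn't shifted. Handing in.

```bash
python3 -c "
from cell import ctrl
print(ctrl.finish_job())"
```

```text
the job is handed in; nothing more can be done
None
```

The plaque is laid up and handed in at about 39 s; by my camera measurements each layer sits within 3 mm of the one below and the weight stands about 1 mm from the caul's centre, but the hand-in returned no verdict.

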